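Turn the worn scraper round in its push-push head

TASK

The double-ended scraper in the bench scraper head has gone blunt at the end that faces out of the front. Push the black pad once so that the spring carriage lets go and comes up, lift the scraper out, turn it end for end so that the fresh pointed end faces out of the front, and lay it back in the two forks of the carriage. Then push the pad again so that the carriage locks down with the scraper in it, and leave the tools lying round the head where they are.

Things in the scene. Friction and masses are not known exactly. Their poses are not given: they have to be found in the camera images.
- scraper_head: bench scraper head, fixed on the bench: grey cast wedge 119 mm long, 84 wide, 46 high in front, 112 at the rear; the deck slopes up 30 degrees to the rear and has a 26 mm wide open channel down its middle (29 mm of flat deck each side). Origin: middle of the underside; x level from front to rear, y left, z up; mid-deck is 79 mm up. A steel work rest juts 20 mm out of the front
- cradle (a point): where the middle of the scraper belongs in the spring carriage; moves with it. Axes of the sloping deck: x up the slope to the rear, y left, z square out of the deck (leans 30 degrees from vertical to the front). 12 mm above the deck with the carriage up, 5.5 mm below it when locked, when the scraper is sunk in the channel and cannot be gripped. The 11 mm wide bed that carries the scraper lies 7 mm below
- front_fork (a point): middle of the front fork of the carriage, 27 mm from cradle towards the front, same axes. A steel U open along +z, 8 mm thick along x, 12.4 mm wide inside, flared to 18.6 mm at the mouth, 21 mm outside, arms up to 4.5 mm above this point. A round neck of the scraper lies in it; the scraper goes in and out along z only
- rear_fork (a point): middle of the rear fork, like the front one, 27 mm from cradle towards the rear. The square body of the scraper fits between the two forks, which stand 46 mm apart; between them the space to its left and right is free for fingers down to the deck (19 mm below the top of the body with the carriage up)
- pad_top (a point): centre of the top of the black push pad, a ribbed disc 26 mm across on a stem at the rear of the carriage; moves with it; same axes as cradle, 73 mm further up the slope. Pushed along -z of these axes, square to the deck. Pad top above the deck: 32 mm with the carriage up, 14.5 mm locked, 8 mm at the end stop
- carriage (a joint): how far the carriage is pushed into the head, m, square to the deck: 0 up (released), 0.0175 locked, 0.024 hard end stop. A spring lifts it with 1 to 3 N. Push-push latch: each push to the end stop (23.5 mm at least) and letting the pad come back changes locked to released or released to locked; a shorter push changes nothing
- scraper_center (a point): middle of the loose steel scraper (70 g, 98 mm long): square body 40 x 14 x 14 mm, ends bevelled, cross grooves; gripped on its long sides; at each end a neck 10 mm thick, 12 mm long, a collar 12 mm thick, and a dark tip. x runs along it to the fresh tip, z out of the deck at the start. It has 3 mm of play each way along x between the forks and lies against the front one. It starts with the worn end to the front
- fresh_tip (a point): end of the fresh tip: a slim sharp cone, 22 mm long with its collar, 54 mm from the middle of the scraper. At the start it lies in the rear of the channel; facing front it sticks 11 mm out past the front edge of the deck
- worn_tip (a point): end of the worn tip: a blunt stub, 12 mm long with its collar, 44 mm from the middle of the scraper. At the start it faces the front
- bench_lamp: part of the room: the big black head of the bench lamp, 660 mm long, 140 mm wide, its underside 0.45 m and its top 0.52 m above the bench. It hangs over the front of the bench from straight ahead of the robot (0.15 to 0.30 m ahead of its base axis) away to the left: keep the arm to the right of it. Origin on the lamp's arm, not at the middle of the head
- burnisher: bystander: burnisher with a pale handle, 102 x 12 x 14 mm, lying loose along the right side of the head; origin at the middle of the underside
- marker: bystander: black pen, 103 x 11 x 12 mm, lying loose across behind the head; origin at the middle of the underside
There are look-alikes about, which are no part of the job. What is shaped like the part that bears scraper_center but pink is not meant.

How it is judged:
By the outcome, as a careful person would: the job done as asked, in the order asked, and still so for the second after the job is handed in, with the robot touching nothing.
It also fails if it takes over 72 s, if anything falls off the work surface, if the arm or the gripper's body presses on something with over 40 N, if the wrist force passes 120 N, or if a joint passes its speed limit or range.

ROBOT

A 7-joint arm with a two-finger parallel gripper is mounted at the origin on a cart in front of the work surface, level with it; the furniture and walls round the work are solid. World frame = base frame: x ahead of the robot, y to its left, z up, the work surface at z = 0. Lengths are in mm, angles in rad, forces in N, time in s.
With the tool pointing down it reaches from about 400 to 875 mm from the base axis. Payload 4.4 kg.
Tool frame: the origin (TCP) lies at the very end of the fingers, on their centre line; the grasp point (between the pads) lies 19 mm behind it; z points along the fingers, y is the direction in which the jaws open and shut (so a half turn about z gives the same grasp; the last joint's range is limited). The gripper opens to 85 mm and grips with 20 to 120 N. Pads are 22 mm wide; open, the fingers measure 114 mm over their backs; the gripper's body (76 mm by 85 mm) begins 54 mm behind the grasp point. The pads swing forward as they close: fully open they stand 13 mm farther back than shut.
Start: joints at [-1.347, 0.628, 0.038, 1.517, -0.027, 0.996, -0.02], TCP at [185.72, 622.917, 231.313] pointing down, gripper open.
Joint ranges: [-3.06, 3.06], [-0.37, 2.12], [-1.25, 1.32], [0.18, 2.47], [-1.1, 4.24], [0.23, 1.98], [-2.94, 2.94]. Speed limits (rad/s): [2.57, 2.57, 3.14, 3.14, 3.14, 3.14, 3.14].

INTERFACE

Orientations are given as [roll, pitch, yaw] about the fixed x, y, z axes, in that order (R = Rz(yaw) Ry(pitch) Rx(roll)).
In Python, from cell import ctrl, eyes gives the robot as it stands.
- The arm moves only by the tool move_arm, never from a script. Its argument "increments" is a list of rows, each a list of 6 numbers: the shift along the tool's x, y, z in cm, then the turn, a rotation vector about the tool's x, y, z in degrees. In form: [[x, y, z, wx, wy, wz], ...]. A call has 1 to 20 rows; each row is the pose to reach, as a shift and turn from the pose commanded when the call began, along the tool's axes at that moment; what a row does not reach only later rows make up. A row lasts 1/10 s, in which the tool goes at most 50 mm and 8.59 degrees, less where a joint would pass 70% of its speed; a pose out of reach is approached as far as the arm can. A call with a gripper value outside its range is refused whole. "grip" is the opening, from -1 (shut) to 1 (fully open), set as the call begins (left out, the last holds). The fingers move at their own pace and stop on an object; the grip force is fixed at half the most. Time passes only in rows, so rows that repeat a pose let the fingers close. It gives the time, the measured TCP pose, the force and the opening at its end, in the units of the state.
- ctrl.read_state(): the state, without advancing time (a new reading comes with each control period).
- eyes.get_image(name): name is "scene" or "side" or "wrist"; returns the picture (384x512x3 uint8, red, green, blue); there is no depth.
- eyes.calibration(name): a dict with "fx", "fy", "cx", "cy" (pixels), "dist" ([k1, k2, p1, p2, k3] as OpenCV has them; the pictures are not rectified), "pose" (4x4, takes a point from camera to world coordinates); the wrist camera has in their place "tool_from_camera" (4x4, takes a point from camera to tool coordinates, whose origin is the TCP and whose axes are the flange's). Camera axes: x right, y up, looking along -z (the intrinsics and any distortion apply to the point x, -y, -z); pixel columns grow to the right and rows downward; lengths in mm; the calibration is good to about 2 mm. A picture is of the moment at which its call begins: read the wrist's pose just before it. calibration takes no time and is no camera call.
- ctrl.finish_job(): hands the job in, once; it reports no verdict.
The state is a dict: "clock": time; "qpos": joint angles; "qd": joint speeds; "tau": joint torques, N m; "eef_pos": TCP position; "tool_rot": TCP orientation; "force": force on the tool from outside, world axes, zero at the start; "torque": the same for the moment, N m; "width": finger opening in mm.
Only numpy, scipy, OpenCV 4.12 (cv2) and the standard library are available. Lean on these libraries where they do the work, as an engineer would, in place of code of your own. Each camera call takes 0.05 s, during which the arm holds its last target. There are 200 camera calls.

## Working session

There is one attempt and no reset: what is moved stays moved. The work goes in short steps, Python scripts to look and compute and a tool call to move; the robot and the scene stay as the last step left them, time stands still between calls to the robot, and variables do not carry over. Pictures are saved under pics/ and viewed, about 8 in all and at most 12, crops included, and the job is handed in when it is done.

Besides the shell and the picture viewer there is one more tool, called by a JSON object that holds its "name" and its "arguments". move_arm: Moves the arm, as the interface text tells. Its arguments: {"type":"object","properties":{"increments":{"type":"array","items":{"type":"array","items":{"type":"number"}}},"grip":{"type":"number"}},"required":["increments"]}

```bash
mkdir -p pics
cat > h.py <<'E'
import numpy as np, cv2
from cell import ctrl, eyes
from scipy.spatial.transform import Rotation as R
def snap(n,f):
    im=eyes.get_image(n); cv2.imwrite('pics/'+f,im[:,:,::-1].copy()); return im
E
python3 - <<'E'
from h import *
s=ctrl.read_state(); print({k:np.round(v,3).tolist() for k,v in s.items()})
a=snap('scene','a.png'); b=snap('side','b.png')
for n in('scene','side','wrist'): print(n,{k:np.round(v,3).tolist() for k,v in eyes.calibration(n).items()})
E
```

```text
{'clock': 0.0, 'qpos': [-1.347, 0.629, 0.038, 1.518, -0.027, 0.996, -0.02], 'qd': [-0.001, 0.0, 0.003, -0.001, -0.001, 0.001, 0.002], 'tau': [-0.001, -56.339, 1.226, -19.345, 0.011, 0.011, 0.0], 'eef_pos': [185.504, 622.315, 230.395], 'tool_rot': [-3.14, -0.0, 2.852], 'force': [-0.349, -1.398, -0.335], 'torque': [0.017, -0.046, 0.008], 'width': 85.095}
scene {'fx': 498.103, 'fy': 498.103, 'cx': 262.543, 'cy': 195.22, 'dist': [-0.158, 0.0, 0.0, 0.0, 0.0], 'pose': [[0.995, 0.067, -0.068, 506.599], [-0.093, 0.521, -0.848, -1190.945], [-0.021, 0.851, 0.525, 1003.492], [0.0, 0.0, 0.0, 1.0]]}
side {'fx': 471.255, 'fy': 471.255, 'cx': 246.899, 'cy': 187.302, 'dist': [0.015, 0.0, 0.0, 0.0, 0.0], 'pose': [[0.975, 0.12, -0.186, 381.415], [-0.221, 0.553, -0.803, -937.113], [0.006, 0.825, 0.566, 913.721], [0.0, 0.0, 0.0, 1.0]]}
wrist {'fx': 332.886, 'fy': 332.886, 'cx': 255.167, 'cy': 185.739, 'dist': [-0.068, 0.0, 0.0, 0.0, 0.0], 'tool_from_camera': [[0.001, 0.954, 0.301, 76.779], [1.0, -0.001, -0.0, -0.396], [0.0, 0.301, -0.954, -142.738], [0.0, 0.0, 0.0, 1.0]]}
```

View pics/a.png

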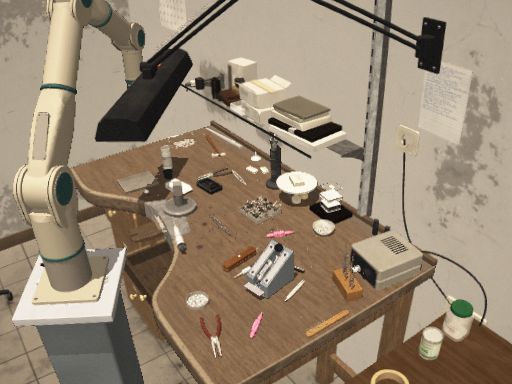

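View pics/b.png

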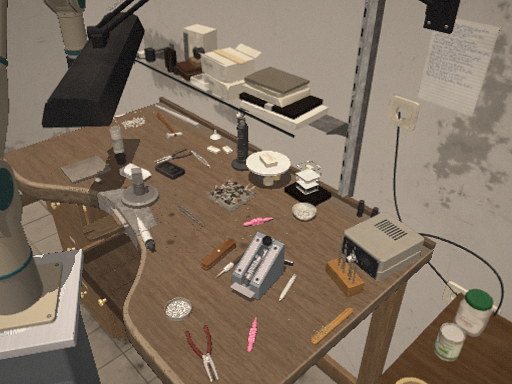

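```bash
cat >> h.py <<'E'
def cam(n,s=None):
    c=eyes.calibration(n); K=np.array([[c['fx'],0,c['cx']],[0,c['fy'],c['cy']],[0,0,1]]); d=np.array(c['dist'],float)
    if n=='wrist':
        T=np.eye(4);T[:3,:3]=R.from_euler('xyz',s['tool_rot']).as_matrix();T[:3,3]=s['eef_pos'];P=T@np.array(c['tool_from_camera'])
    else: P=np.array(c['pose'])
    return K,d,P
def proj(C,X):
    K,d,P=C; X=np.atleast_2d(np.array(X,float)); p=(X-P[:3,3])@P[:3,:3]*[1,-1,-1]
    return cv2.projectPoints(p,np.zeros(3),np.zeros(3),K,d)[0][:,0]
def ray(C,uv):
    K,d,P=C; q=cv2.undistortPoints(np.array([[uv]],float),K,d)[0,0]
    return P[:3,3],P[:3,:3]@np.array([q[0],-q[1],-1])
def onplane(C,uv,z):
    o,v=ray(C,uv); return o+v*(z-o[2])/v[2]
def tri(Cs,uvs):
    A=np.zeros((3,3));b=np.zeros(3)
    for C,uv in zip(Cs,uvs):
        o,v=ray(C,uv);v=v/np.linalg.norm(v);M=np.eye(3)-np.outer(v,v);A+=M;b+=M@o
    return np.linalg.solve(A,b)
E
python3 - <<'E'
from h import *
S=cam('scene');B=cam('side')
print(proj(S,[[0,0,0],[185,622,231],[185,622,450],[150,0,450],[300,0,450],[150,660,450],[300,660,450],[600,0,0],[600,300,0]]).round())
print(onplane(S,(270,268),80),onplane(B,(260,265),80))
a=cv2.imread('pics/a.png')[225:305,215:315];b=cv2.imread('pics/b.png')[225:305,205:305]
cv2.imwrite('pics/c.png',np.vstack([cv2.resize(x,(700,560),interpolation=cv2.INTER_CUBIC)[130:430] if 0 else cv2.resize(x,(500,400),interpolation=cv2.INTER_CUBIC)[:300+100] for x in (a,b)])[:800])
x=np.hstack([cv2.resize(x,(400,320),interpolation=cv2.INTER_CUBIC) for x in (a,b)]);cv2.imwrite('pics/c.png',x)
E
```

```text
[[ 72. 281.]
 [142. 127.]
 [134.  73.]
 [ 89. 147.]
 [146. 143.]
 [126.  71.]
 [166.  68.]
 [264. 268.]
 [256. 215.]]
[610.12901958 -96.92866401  80.        ] [610.75713907 -97.95151533  80.        ]
```

View pics/c.png

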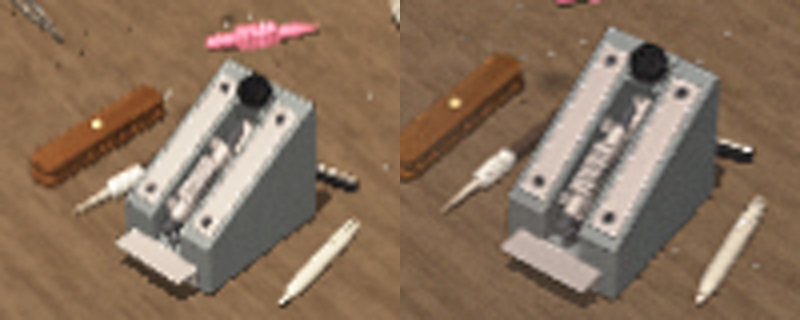

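Run:
```python
from h import *
a=cv2.imread('pics/a.png')[0:150,50:250];b=cv2.imread('pics/b.png')[0:150,10:210]
x=np.hstack([cv2.resize(x,(400,300),interpolation=cv2.INTER_CUBIC) for x in (a,b)])
w=snap('wrist','w.png')[:,:,::-1]
x=np.vstack([x,np.hstack([cv2.resize(w,(400,300)),cv2.resize(cv2.imread('pics/a.png'),(400,300))])])
cv2.imwrite('pics/d.png',x)
```

```text
(no output)
```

View pics/d.png

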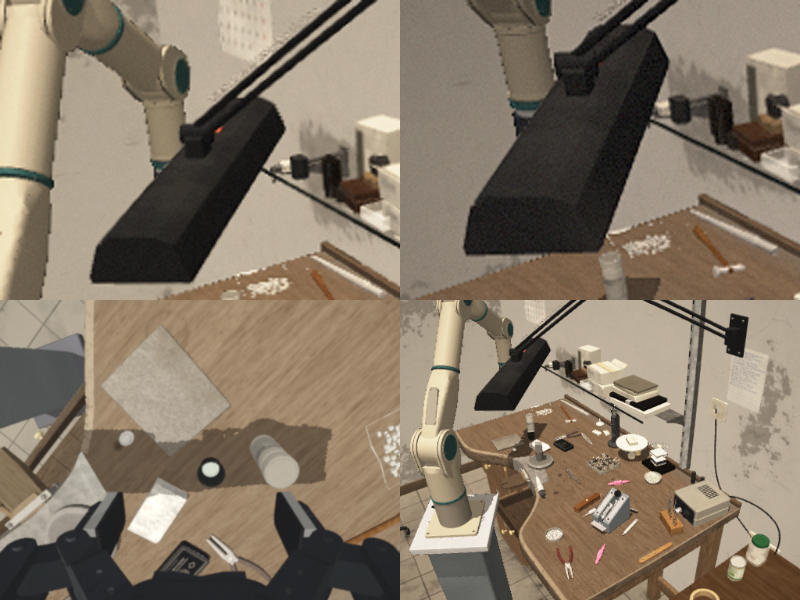

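Run:
```python
from h import *
S=cam('scene');B=cam('side')
for n,p,q in [('farR',(192,64),(143.5,30)),('nearR',(146.5,141.5),(111.5,126)),('nearL',(96,138.5),(43,125)),('att',(149,70),(98.5,37.5)),('headpad',(215+254/4,225+90/4),(205+248/4,225+62/4)),
 ('restL',(215+120/4,225+238/4),(205+104/4,225+240/4)),('restR',(215+190/4,225+282/4),(205+194/4,225+288/4)),
 ('scr1',(215+150/4,225+188/4),(205+138/4,225+181/4)),('scr2',(215+207/4,225+222/4),(205+209/4,225+217/4)),('scr3',(215+224/4,225+87/4),(205+211/4,225+61/4)),('scr4',(215+280/4,225+119/4),(205+281/4,225+92/4))]:
  X=tri((S,B),(p,q)); print(n,X.round(),(proj(S,X)-p).round(1),(proj(B,X)-q).round(1))
o,v1=ray(B,(110,30));_,v2=ray(B,(150,0)); n=np.cross(v1,v2)
for uv in [(170,60),(190,43),(235,7.5)]:
  c,v=ray(S,uv); print('pole',(c+v*((o-c)@n)/(v@n)).round())
```

```text
farR [400. 651. 463.] [[-0.1 -0.5]] [[0.2 0.6]]
nearR [304. -14. 461.] [[ 0. -0.]] [[-0.  0.]]
nearL [169.   7. 468.] [[-0.2  0.5]] [[ 0.2 -0.6]]
att [278. 374. 531.] [[0.1 0.2]] [[-0.1 -0.3]]
headpad [640. -51. 116.] [[ 0. -0.]] [[-0.  0.]]
restL [536. -95.  23.] [[-0.  0.]] [[ 0. -0.]]
restR [ 583. -148.   24.] [[ 0. -0.]] [[-0.  0.]]
scr1 [560. -87.  62.] [[ 0. -0.]] [[-0.   0.1]]
scr2 [ 598. -122.   56.] [[ 0.  -0.1]] [[-0.   0.1]]
scr3 [620. -37. 109.] [[-0.1  0.1]] [[ 0.1 -0.2]]
scr4 [657. -71. 104.] [[ 0.1 -0.2]] [[-0.1  0.2]]
pole [301. 844. 427.]
pole [408. 505. 578.]
pole [555. 185. 748.]
```

{"name": "move_arm", "arguments": {"increments": [[0,-2,-2.6,0,0,0],[0,-4,-5.2,0,0,0],[0,-6,-7.8,0,0,0],[0,-8,-10.4,0,0,0],[0,-10,-13,0,0,0],[0,-12,-15.6,0,0,0],[0,-14,-18.2,0,0,0],[0,-16,-20.8,0,0,0],[0,-18,-23.4,0,0,0],[0,-20,-26,0,0,0],[0,-21,-28,0,0,0],[0,-22,-30,0,0,0],[0,-22,-30,0,0,0]]}}

```text
clock: 1.45
eef_pos: [122.9, 412.0, 533.9]
tool_rot: [3.136, -0.0, 2.852]
force: [-0.4, -0.6, 0.5]
width: 85.5
```

Run:
```python
from h import *
s=ctrl.read_state(); print({k:np.round(v,3).tolist() for k,v in s.items()})
A=[];b=[]
for q,r,z in [((.628,1.517,.996),650,231.3),(np.array(s['qpos'])[[1,3,5]],np.hypot(*s['eef_pos'][:2]),s['eef_pos'][2])]:
    q=np.array(q);A+=[[np.sin(q[0]),np.sin(q[0]+q[1]),0],[np.cos(q[0]),np.cos(q[0]+q[1]),1]];b+=[r,z]
print(np.linalg.lstsq(np.array(A),np.array(b),rcond=None))
```

```text
{'clock': 1.45, 'qpos': [-1.385, 0.08, 0.044, 1.516, -0.004, 1.54, -0.061], 'qd': [0.002, 0.042, 0.003, 0.056, -0.001, -0.056, 0.002], 'tau': [-0.087, -28.486, 0.102, -23.247, -0.006, 0.385, -0.017], 'eef_pos': [122.865, 412.044, 533.894], 'tool_rot': [3.136, -0.0, 2.852], 'force': [-0.374, -0.614, 0.454], 'torque': [0.016, 0.036, 0.049], 'width': 85.525}
(array([555.29502688, 385.41637708,  -9.21335192]), array([0.5646761]), np.int32(3), array([1.96590843, 1.43595756, 0.27061034]))
```

{"name": "move_arm", "arguments": {"increments": [[0,-2.5,-2.7,0,0,0],[0,-5,-5.4,0,0,0],[0,-7.5,-8.1,0,0,0],[0,-10,-11,0,0,0],[-4.0,-10.2,-11,0,0,7],[-8.0,-11.0,-11,0,0,14],[-11.8,-12.2,-11,0,0,21],[-15.5,-13.9,-11,0,0,28],[-18.9,-16.0,-11,0,0,35],[-22.1,-18.5,-11,0,0,42],[-24.9,-21.4,-11,0,0,49],[-27.4,-24.5,-11,0,0,56],[-29.4,-28.0,-11,0,0,63],[-31.0,-31.7,-11,0,0,70],[-32.2,-35.6,-11,0,0,77],[-32.8,-39.6,-11,0,0,84],[-32.8,-39.6,-11,0,0,84]], "grip": -1}}

```text
clock: 3.15
eef_pos: [322.9, -66.7, 641.1]
tool_rot: [3.141, 0.0, 1.373]
force: [-0.8, -0.2, 0.1]
width: -0.0
```

```bash
cat >> h.py <<'E'
def st(): 
    s=ctrl.read_state(); print({k:np.round(s[k],3).tolist() for k in('clock','qpos','eef_pos','tool_rot','force','width')}); return s
E
python3 - <<'E'
from h import *
st()
E
```

```text
{'clock': 3.15, 'qpos': [-0.788, -0.138, 0.733, 1.401, 0.096, 1.842, -0.232], 'eef_pos': [322.948, -66.652, 641.061], 'tool_rot': [3.141, 0.0, 1.373], 'force': [-0.763, -0.197, 0.116], 'width': -0.045}
```

```bash
cat >> h.py <<'E'
D=[([-1.347,.6285,.038,1.5175,-.027,.996,-.02],[185.6,622.6,230.9],[-3.14,0,2.852]),
([-1.385,.08,.044,1.516,-.004,1.54,-.061],[122.865,412.044,533.894],[3.136,0,2.852]),
([-.788,-.138,.733,1.401,.096,1.842,-.232],[322.948,-66.652,641.061],[3.141,0,1.373])]
def fk(q,P,sg,full=False):
    d,L1,ae,L2,aw,T,c1,c7=P
    rz=lambda a:R.from_euler('z',a).as_matrix(); ry=lambda a:R.from_euler('y',a).as_matrix()
    M=rz(sg[0]*q[0]+c1)@ry(q[1]); p0=np.array([0,0,d]); M=M@rz(sg[1]*q[2]); e=p0+M@[ae,0,L1]
    M=M@ry(q[3]); M=M@rz(sg[2]*q[4]); w=e+M@[-ae,0,L2]; M=M@ry(q[5]); t=w+M@[aw,0,T]; M=M@rz(sg[3]*q[6]+c7)
    return (t,M,p0,e,w) if full else (t,M)
E
cat > fit.py <<'E'
from h import *
from itertools import product
from scipy.optimize import least_squares
def fit(D,verbose=1):
    best=None
    for sg in product([1,-1],repeat=4):
        def f(P):
            r=[]
            for q,p,o in D:
                t,M=fk(q,P,sg); r+=list((t-p)/2)+list(300*(R.from_matrix(M).inv()*R.from_euler('xyz',o)).as_rotvec()/2)
            return np.array(r+list((P[:6]-[290,555,0,385,0,300])/200))
        for c1,c7 in product((0,3.14),(0,1.57,3.14,-1.57)):
            s=least_squares(f,[290,555,0,385,0,300,c1,c7],max_nfev=60)
            if best is None or s.cost<best[0]-1e-3: best=(s.cost,sg,s.x)
    return best
if __name__=='__main__':
    b=fit(D); print(b[0],b[1],b[2].round(3).tolist())
    for q,p,o in D:
        t,M=fk(q,b[2],b[1]); print((t-p).round(1))
E
python3 fit.py
```

```text
10.46738455564197 (-1, -1, -1, -1) [258.294, 616.743, -68.09, 437.077, -12.833, 269.978, -0.053, 1.518]
[ 4.1 -0.8  1.6]
[-5.   2.5 -4.3]
[-1.4  1.4  2.8]
```

```bash
cat >> h.py <<'E'
SG=(-1,-1,-1,-1); PP=[258.294,616.743,-68.09,437.077,-12.833,269.978,-0.053,1.518]
def ikpath(q,poses,n=20):
    "min-norm tracking through world poses (p,Rmat); returns list of q"
    q=np.array(q,float); out=[]; t0,M0=fk(q,PP,SG)
    for p,M in poses:
        rv=(R.from_matrix(M)*R.from_matrix(M0).inv()).as_rotvec()
        for k in range(1,n+1):
            pt=t0+(np.array(p)-t0)*k/n; Mt=R.from_rotvec(rv*k/n).as_matrix()@M0
            for _ in range(2):
                t,Mc=fk(q,PP,SG); e=np.r_[(pt-t)/300,(R.from_matrix(Mt)*R.from_matrix(Mc).inv()).as_rotvec()]
                J=np.zeros((6,7))
                for i in range(7):
                    qq=q.copy();qq[i]+=1e-4;t2,M2=fk(qq,PP,SG); J[:,i]=np.r_[(t2-t)/300,R.from_matrix(M2@Mc.T).as_rotvec()]/1e-4
                q=q+J.T@np.linalg.solve(J@J.T+1e-6*np.eye(6),e)
        t0,M0=np.array(p,float),M; out.append(q.copy())
    return out
def lampdist(q):
    "min distance of link axes to lamp box (polygon plan x z .45-.52)"
    t,M,s,e,w=fk(q,PP,SG,True); g=np.array([[169,7],[304,-14],[400,651],[265,672]])
    pts=np.vstack([a+(b-a)*np.linspace(0,1,40)[:,None] for a,b in((s,e),(e,w),(w,t))])
    best=(1e9,)
    for p in pts:
        sd=cv2.pointPolygonTest(g.astype(np.float32),(float(p[0]),float(p[1])),True); h=max(0,-sd); v=max(0,450-p[2],p[2]-525)
        if np.hypot(h,v)<best[0]: best=(np.hypot(h,v),p.round())
    return best
def rot(yaw,tilt,down=True):
    "tool: z=-deck normal with deck yaw, tool x along given"
E
python3 - <<'E'
from h import *
M1=R.from_euler('xyz',[np.pi,0,2.852]).as_matrix()
def swing(q,angs,r,z,az0,M0):
    return [(np.array([r*np.cos(az0+a),r*np.sin(az0+a),z]),R.from_euler('z',a).as_matrix()@M0) for a in angs]
q=D[1][0]; az=np.radians(73.4)
path=[(np.array([330*np.cos(az),330*np.sin(az),641]),M1)]+swing(q,-np.radians(np.arange(7,85,7)),330,641,az,M1)
print('pred',ikpath(q,path,3)[-1].round(3))
q=np.array(D[2][0]); 
h=np.radians(40.5); n=np.array([-.5*np.cos(h),-.5*np.sin(h),.866]); xd=np.array([.866*np.cos(h),.866*np.sin(h),.5]); 
zt=-n
for sx in(1,-1):
    xt=sx*xd; Mt=np.c_[xt,np.cross(zt,xt),zt]
    for name,wp in {'direct':[],'ext':[([600,-100,600],None)],'right':[([450,-250,620],-20),([300,-480,450],-48),([450,-400,350],-30)]}.items():
        poses=[(np.array(p),D2) for p,D2 in [(p,R.from_euler('z',a or 0,degrees=True).as_matrix()@R.from_euler('xyz',[np.pi,0,1.373]).as_matrix()) for p,a in wp]]
        poses+=[(np.array([640,-51,116])+150*n,Mt),(np.array([640,-51,116]),Mt)]
        o=ikpath(q,poses,12); print(sx,name); 
        for x in o: print(x.round(2),lampdist(x))
E
```

```text
pred [-0.795 -0.133  0.733  1.405  0.092  1.834 -0.226]
1 direct
[-0.14  0.58  0.87  1.92 -1.15  1.1   0.47] (np.float64(23.727238203793856), array([152.,  39., 535.]))
[-0.15  0.81  0.76  1.96 -1.45  0.99  0.67] (np.float64(0.0), array([177.,  38., 459.]))
1 ext
[-0.34  0.44  0.93  1.04 -0.36  1.81  0.25] (np.float64(77.79487685622692), array([103.,  60., 553.]))
[-0.11  0.57  0.82  1.92 -1.13  1.07  0.46] (np.float64(27.250197016269595), array([148.,  33., 538.]))
[-0.12  0.8   0.7   1.96 -1.44  0.95  0.67] (np.float64(0.0), array([175.,  32., 462.]))
1 right
[-0.23  0.31  1.11  1.18 -0.29  1.81  0.24] (np.float64(103.98274061444762), array([ 72.,  43., 549.]))
[ 0.31  0.49  1.16  1.43 -0.45  1.51  0.42] (np.float64(43.344159755028535), array([139., -18., 544.]))
[ 0.13  0.59  1.03  1.51 -0.52  1.33  0.49] (np.float64(9.315542412540278), array([165.,   1., 530.]))
[-0.1   0.57  0.81  1.92 -1.13  1.06  0.46] (np.float64(27.905819605366197), array([148.,  32., 538.]))
[-0.12  0.8   0.69  1.96 -1.44  0.95  0.67] (np.float64(0.0), array([175.,  30., 462.]))
-1 direct
[ 0.03  0.53  0.59
[... 316 characters left out ...]
0.69  3.27] (np.float64(90.11361504442682), array([103., -53., 537.]))
[ 0.42  0.78 -0.22  1.9  -0.99  0.35  3.48] (np.float64(88.52894376754932), array([130., -72., 445.]))
-1 right
[-0.23  0.31  1.11  1.18 -0.29  1.81  0.24] (np.float64(103.98274061444762), array([ 72.,  43., 549.]))
[ 0.31  0.49  1.16  1.43 -0.45  1.51  0.42] (np.float64(43.344159755028535), array([139., -18., 544.]))
[ 0.13  0.59  1.03  1.51 -0.52  1.33  0.49] (np.float64(9.315542412540278), array([165.,   1., 530.]))
[ 0.51  0.52 -0.18  1.87 -0.67  0.63  3.16] (np.float64(104.29099042186037), array([ 98., -69., 536.]))
[ 0.47  0.79 -0.32  1.88 -0.8   0.3   3.29] (np.float64(99.03390943668516), array([128., -83., 442.]))
```

```bash
cat >> h.py <<'E'
LO=np.array([-3.06,-.37,-1.25,.18,-1.1,.23,-2.94]);HI=np.array([3.06,2.12,1.32,2.47,4.24,1.98,2.94])
def deck(yaw,sx):
    h=np.radians(yaw); n=np.array([-.5*np.cos(h),-.5*np.sin(h),.8660254]); xd=np.array([.8660254*np.cos(h),.8660254*np.sin(h),.5])
    return n,xd,np.c_[sx*xd,np.cross(-n,sx*xd),-n]
E
python3 - <<'E'
from h import *
from scipy.optimize import least_squares
rng=np.random.default_rng(0)
for nm,base in(('pad',[640,-51,118]),('cradle',[597,-88,92])):
  for sx in(1,-1):
    n,xd,M=deck(40.5,sx); res=[]
    for i in range(60):
        q0=rng.uniform(LO,HI); p=np.array(base)
        f=lambda q:np.r_[(fk(q,PP,SG)[0]-p)/300,(R.from_matrix(M)*R.from_matrix(fk(q,PP,SG)[1]).inv()).as_rotvec(),1e-3*(q-q0)]
        s=least_squares(f,q0,bounds=(LO,HI),max_nfev=100)
        if np.abs(s.fun[:6]).max()<.01: res.append((lampdist(s.x)[0],s.x))
    res.sort(key=lambda a:-a[0]); print(nm,sx,len(res))
    for d,x in res[::max(1,len(res)//10)]: print(round(d),x.round(2))
E
```

```text
pad 1 27
181 [ 0.79  1.02 -1.25  1.93  1.29  0.61 -1.93]
178 [ 0.78  1.01 -1.22  1.93  1.28  0.58 -1.92]
166 [ 0.73  0.96 -1.12  1.92  1.2   0.49 -1.86]
142 [ 0.64  0.88 -0.89  1.89  0.89  0.33 -1.57]
129 [ 0.59  0.85 -0.73  1.85  0.49  0.26 -1.17]
120 [ 0.55  0.83 -0.61  1.84  0.06  0.25 -0.73]
119 [ 0.55  0.83 -0.58  1.84 -0.01  0.25 -0.66]
113 [ 0.53  0.82 -0.5   1.84 -0.29  0.25 -0.37]
111 [ 0.52  0.81 -0.47  1.85 -0.38  0.26 -0.27]
99 [ 0.47  0.79 -0.33  1.88 -0.78  0.3   0.13]
87 [ 0.41  0.77 -0.2   1.9  -1.    0.37  0.34]
78 [ 0.36  0.76 -0.12  1.91 -1.1   0.42  0.44]
78 [ 0.36  0.76 -0.12  1.91 -1.1   0.42  0.44]
78 [ 0.36  0.76 -0.12  1.91 -1.1   0.42  0.44]
pad -1 39
181 [ 0.79  1.02 -1.25  1.93  1.29  0.61  1.21]
181 [ 0.79  1.02 -1.25  1.93  1.29  0.61  1.21]
181 [ 0.79  1.02 -1.25  1.93  1.29  0.61  1.21]
160 [ 0.71  0.94 -1.06  1.92  1.14  0.44  1.33]
156 [ 0.7   0.92 -1.02  1.91  1.1   0.41  1.37]
147 [ 0.66  0.89 -0.94  1.9   0.99  0.36  1.47]
135 [ 0.61  0.86 -0.82  1.87  0.72  0.29  1.74]
133 [ 0.61  0.86 -0.79  1.87  0.66  0.28  1.79]
120 [ 0.55  0.83 -0.61  1.84  
[... 730 characters left out ...]
07  0.26  0.54]
116 [ 0.57  0.82 -0.31  1.99 -1.1   0.27  0.57]
cradle -1 25
195 [ 0.88  1.05 -1.25  2.03  1.39  0.58  1.18]
195 [ 0.88  1.05 -1.25  2.03  1.39  0.58  1.18]
195 [ 0.88  1.05 -1.25  2.03  1.39  0.58  1.18]
163 [ 0.76  0.92 -0.96  2.    1.2   0.32  1.33]
149 [ 0.7   0.88 -0.82  1.97  0.92  0.23  1.6 ]
149 [ 0.7   0.88 -0.82  1.97  0.92  0.23  1.6 ]
149 [ 0.7   0.88 -0.82  1.97  0.92  0.23  1.61]
123 [ 0.61  0.84 -0.39  1.97 -0.92  0.23 -2.75]
123 [ 0.61  0.84 -0.39  1.97 -0.92  0.23 -2.75]
123 [ 0.61  0.84 -0.39  1.97 -0.92  0.23 -2.75]
123 [ 0.61  0.84 -0.39  1.97 -0.92  0.23 -2.75]
120 [ 0.6   0.83 -0.36  1.98 -1.    0.25 -2.67]
116 [ 0.57  0.82 -0.31  1.99 -1.1   0.27 -2.57]
```

```bash
cat > plan.py <<'E'
from h import *
import sys,time
def jac(q,P=PP):
    d,L1,ae,L2,aw,T,c1,c7=P
    def rz(a):c,s=np.cos(a),np.sin(a);return np.array([[c,-s,0],[s,c,0],[0,0,1.]])
    def ry(a):c,s=np.cos(a),np.sin(a);return np.array([[c,0,s],[0,1,0],[-s,0,c.item() if hasattr(c,'item') else c]])
    A=[];O=[];M=rz(c1);p=np.array([0,0,d]);A.append(np.array([0,0,-1.]));O.append(p)
    M=M@rz(-q[0]);A.append(M[:,1]);O.append(p);M=M@ry(q[1]);A.append(-M[:,2]);O.append(p);M=M@rz(-q[2])
    e=p+M@[ae,0,L1];A.append(M[:,1]);O.append(e);M=M@ry(q[3]);A.append(-M[:,2]);O.append(e);M=M@rz(-q[4]);w=e+M@[-ae,0,L2]
    A.append(M[:,1]);O.append(w);M=M@ry(q[5]);t=w+M@[aw,0,T];A.append(-M[:,2]);O.append(t);M=M@rz(-q[6]+c7)
    J=np.array([np.r_[np.cross(a,t-o)/300,a] for a,o in zip(A,O)]).T
    return J,t,M,e,w
G=np.array([[169,7],[304,-14],[400,651],[265,672]],np.float32)
def ld(s,e,w,t):
    best=1e9
    for a,b in((s,e),(e,w),(w,t)):
        for k in np.linspace(0,1,8):
            p=a+(b-a)*k; h=max(0,-cv2.pointPolygonTest(G,(float(p[0]),float(p[1])),True)); v=max(0,450-p[2],p[2]-525); best=min(best,np.hypot(h,v))
    return best
def run(q,poses,full=False):
    q=np.array(q,float);pen=0;J,t0,M0,e,w=jac(q);out=[];mn=1e9;viol=0
    for p,M in poses:
        dR=R.from_matrix(M@M0.T).as_rotvec(); n=int(max(3,np.ceil(np.linalg.norm(dR)/.15),np.ceil(np.linalg.norm(p-t0)/45)))
        for k in range(1,n+1):
            Mt=R.from_rotvec(dR*k/n).as_matrix()@M0; pt=t0+(p-t0)*k/n
            J,t,Mc,e,w=jac(q); er=np.r_[(pt-t)/300,R.from_matrix(Mt@Mc.T).as_rotvec()]
            q=q+J.T@np.linalg.solve(J@J.T+1e-4*np.eye(6),er)
            viol+=np.sum(np.maximum(0,LO+.03-q)+np.maximum(0,q-HI+.03)); l=ld(np.array([0,0,PP[0]]),e,w,t); mn=min(mn,l)
            if viol>1.5: return q,mn,viol,out
        t0,M0=p,M; out.append(q.copy())
    return q,mn,viol,out
if __name__=='__main__':
    q0=np.array(D[2][0]); rng=np.random.default_rng(int(sys.argv[1])); T=time.time(); best=(1e9,)
    n1,_,Ma=deck(40.5,1);_,_,Mb=deck(40.5,-1); hov=np.array([640,-51,116])+170*n1
    M2=R.from_euler('xyz',[np.pi,0,1.373]).as_matrix()
    def dec(v):
        P=[]
        for u in v.reshape(-1,6): P.append((np.array([450,-250,500])+u[:3]*150, R.from_rotvec([0,0,u[5]]).as_matrix()@R.from_rotvec([u[3]*.5,u[4]*.5,0]).as_matrix()@M2))
        return P
    def cost(v,sx):
        P=dec(v)
        pp=np.array([p for p,_ in P]); pz=np.sum(np.maximum(0,330-pp[:,2]))/50+np.sum(np.maximum(0,200-pp[:,0]))/50+np.sum(np.maximum(0,pp[:,1]+40))/50
        q,mn,vi,o=run(q0,P+[(hov,Ma if sx>0 else Mb)])
        if len(o)<len(P)+1: return 50+pz
        return pz+5*vi+max(0,115-mn)/10+4*max(0,abs(q[2]+1.05)-.1)+ (2*max(0,.7-q[4]))
    while time.time()-T<150:
        v=rng.normal(size=12); sx=rng.choice([1,-1]); c=cost(v,sx); 
        if c>14: continue
        sg=.4
        for i in range(150):
            v2=v+rng.normal(size=12)*sg; c2=cost(v2,sx)
            if c2<c: v,c=v2,c2;sg=min(.6,sg*1.2)
            else: sg*=.97
        if c<best[0]: best=(c,sx,v); print(round(c,3),sx,v.round(2).tolist(),flush=True)
        if c<.1: break
E
for i in 1 2 3 4 5 6; do timeout 200 env OMP_NUM_THREADS=1 python3 plan.py $i > pl$i.txt 2>&1 & done; wait; tail -qn1 pl*.txt; nproc
```

```text
0.518 -1 [-0.4, -0.47, -0.74, 0.16, -1.45, -1.37, -1.11, -2.67, -0.72, -0.75, -0.36, -0.27]
0.529 -1 [1.23, 1.23, 1.15, 1.48, -0.82, -1.92, 0.84, -0.62, 0.0, -0.87, -0.8, -0.2]
0.523 -1 [0.91, 1.38, -0.33, 0.91, 0.33, -2.59, 1.46, 0.27, -0.59, -0.11, -0.94, 0.27]
0.523 -1 [-0.32, 0.89, 0.51, -0.19, -2.02, -1.33, -0.21, -1.32, -1.12, 0.25, -1.1, -0.6]
0.517 -1 [-1.11, 0.77, 0.83, -0.39, -1.57, -1.45, 0.29, -0.8, -0.13, -1.27, -0.6, 0.01]
0.521 -1 [-0.42, -0.72, 0.22, -2.38, 1.38, 0.63, 1.24, 0.93, -0.91, -1.07, -0.99, 0.94]
4
```

```bash
cat >> h.py <<'E'
def rel(p0,M0,p,M):
    "move in tool axes: cm, deg"
    return np.r_[M0.T@(np.array(p)-p0)/10, np.degrees(R.from_matrix(M0.T@M).as_rotvec())]
def cur(s): return np.array(s['eef_pos']), R.from_euler('xyz',s['tool_rot']).as_matrix()
E
python3 - <<'E'
from plan import *
v=np.array([-1.1, 0.77, 0.83, -0.39, -1.57, -1.45, 0.29, -0.8, -0.13, -1.27, -0.6, 0.01]).reshape(-1,6)
M2=R.from_euler('xyz',[np.pi,0,1.373]).as_matrix()
P=[(np.array([450,-250,500])+u[:3]*150, R.from_rotvec([0,0,u[5]]).as_matrix()@R.from_rotvec([u[3]*.5,u[4]*.5,0]).as_matrix()@M2) for u in v]
n,_,Mb=deck(40.5,-1); P.append((np.array([640,-51,116])+170*n,Mb))
q=np.array(D[2][0]); p0,M0=cur(st())
for p,M in P:
    r=rel(p0,M0,p,M); k=int(np.ceil(max(np.linalg.norm(r[:3])/4.5,np.linalg.norm(r[3:])/7.5)))
    q,mn,vi,_=run(q,[(p,M)]); print(p.round(),r.round(1),k,'q',q.round(2),round(mn),round(vi,2)); p0,M0=p,M
E
```

```text
{'clock': 3.15, 'qpos': [-0.788, -0.138, 0.733, 1.401, 0.096, 1.842, -0.232], 'eef_pos': [322.948, -66.652, 641.061], 'tool_rot': [3.141, 0.0, 1.373], 'force': [-0.763, -0.197, 0.116], 'width': -0.045}
[ 285. -134.  624.] [ -7.4  -2.4   1.7 -36.2 -35.2  78.1] 13 q [-0.54 -0.12  0.11  1.69  0.76  1.92 -1.93] 131 0.0
[ 494. -370.  480.] [ 23.4   5.   25.   -5.7  24.2 -74. ] 11 q [ 0.02  0.23  0.46  1.68  0.46  0.7  -0.03] 147 0.0
[ 575. -106.  263.] [  34.9   -2.4    3.6  -60.9   28.6 -118.2] 19 q [ 0.99  0.7  -1.17  1.85  0.47  0.61  1.98] 133 0.0
```

{"name": "move_arm", "arguments": {"increments": [[-0.57,-0.18,0.13,-2.8,-2.7,6],[-1.14,-0.36,0.26,-5.6,-5.4,12],[-1.71,-0.54,0.39,-8.4,-8.1,18],[-2.28,-0.72,0.52,-11.2,-10.8,24],[-2.85,-0.9,0.65,-14,-13.5,30],[-3.42,-1.08,0.78,-16.8,-16.2,36],[-3.99,-1.26,0.91,-19.6,-18.9,42],[-4.56,-1.44,1.04,-22.4,-21.6,48],[-5.13,-1.62,1.17,-25.2,-24.3,54],[-5.7,-1.8,1.3,-28,-27,60],[-6.27,-1.98,1.43,-30.8,-29.7,66],[-6.84,-2.16,1.56,-33.6,-32.4,72],[-7.4,-2.35,1.7,-36.3,-35.1,78],[-7.4,-2.35,1.7,-36.3,-35.1,78]]}}

```text
clock: 4.55
eef_pos: [288.0, -128.7, 622.6]
tool_rot: [2.329, 0.038, -0.074]
force: [0.0, 0.5, -0.6]
width: 0.0
```

```bash
python3 -c "
from h import *
st()"
```

```text
{'clock': 4.55, 'qpos': [-0.572, -0.08, 0.103, 1.73, 0.711, 1.919, -1.997], 'eef_pos': [288.027, -128.687, 622.63], 'tool_rot': [2.329, 0.038, -0.074], 'force': [0.045, 0.463, -0.591], 'width': 0.01}
```

{"name": "move_arm", "arguments": {"increments": [[2.1,0.45,2.27,-0.5,2.2,-6.7],[4.2,0.9,4.54,-1,4.4,-13.4],[6.4,1.36,6.8,-1.5,6.6,-20.1],[8.5,1.8,9.1,-2,8.8,-26.9],[10.6,2.3,11.4,-2.6,11,-33.6],[12.8,2.7,13.6,-3.1,13.2,-40.4],[14.9,3.2,15.9,-3.6,15.4,-47.1],[17,3.6,18.2,-4.1,17.6,-53.8],[19.1,4.1,20.5,-4.7,19.8,-60.5],[21.3,4.5,22.7,-5.2,22,-67.3],[23.4,5,25,-5.7,24.2,-74],[23.4,5,25,-5.7,24.2,-74]]}}

```text
clock: 5.75
eef_pos: [499.7, -363.9, 479.7]
tool_rot: [2.677, 0.549, 1.268]
force: [-1.1, 0.5, 0.1]
width: 0.1
```

Run:
```python
from plan import *
s=st(); p0,M0=cur(s); n,_,Mb=deck(40.5,-1); p=np.array([640,-51,116])+170*n
print(rel(p0,M0,p,Mb).round(1)); J,t,M,e,w=jac(s['qpos']); print((t-p0).round(1), rel(p0,M0,t,M)[3:].round(2))
q,mn,vi,_=run(s['qpos'],[(p,Mb)]);print(q.round(2),mn,vi)
# staged: check the geodesic
```

```text
{'clock': 5.75, 'qpos': [-0.163, 0.149, 0.568, 1.833, 0.578, 0.715, -0.144], 'eef_pos': [499.716, -363.861, 479.685], 'tool_rot': [2.677, 0.549, 1.268], 'force': [-1.143, 0.539, 0.125], 'width': 0.093}
[  34.2   -2.4    3.8  -60.5   28.3 -117.3]
[-66.9  27.6 -19.4] [ 1.61 -1.12 -0.71]
[ 0.98  0.69 -1.14  1.85  0.43  0.6   2.02] 156.31284337086083 0.08875778072028429
```

```bash
cat >> h.py <<'E'
D+=[([-0.572,-0.08,0.103,1.73,0.711,1.919,-1.997],[288.027,-128.687,622.63],[2.329,0.038,-0.074]),([-0.163,0.149,0.568,1.833,0.578,0.715,-0.144],[499.716,-363.861,479.685],[2.677,0.549,1.268])]
E
python3 - <<'E'
import h; from h import *
from scipy.optimize import least_squares
import plan
def f(P):
    r=[]
    for q,p,o in D:
        t,M=fk(q,P,SG); r+=list((t-p)/2)+list(150*(R.from_matrix(M).inv()*R.from_euler('xyz',o)).as_rotvec())
    return np.array(r+list((P[:6]-[290,555,0,385,0,300])/500))
s=least_squares(f,PP); print(s.cost,s.x.round(3).tolist())
for q,p,o in D: print((fk(q,s.x,SG)[0]-p).round(1))
open('h.py','a').write('PP=%s\n'%s.x.round(3).tolist())
plan.PP[:]=s.x
plan.jac.__defaults__=(list(s.x),)
st0=ctrl.read_state(); n,_,Mb=deck(40.5,-1); p=np.array([640,-51,116])+170*n
q,mn,vi,_=plan.run(st0['qpos'],[(p,Mb)]);print(q.round(2),mn,vi)
E
```

```text
71.83091753871248 [358.376, 552.59, -7.911, 388.906, -10.816, 359.995, -0.043, 1.532]
[0.5 1.6 1.1]
[-6.8 10.  -1.7]
[ 1.  11.3  0.5]
[-8.4  2.4 -2.3]
[-4.4 -3.5  2.3]
[ 0.92  0.51 -0.7   1.97 -0.26  0.52  2.82] 147.8256319188681 0.47812976309455646
```

```bash
cat > plan2.py <<'E'
from plan import *
from scipy.optimize import least_squares
seed=int(sys.argv[1]); rng=np.random.default_rng(seed)
n1,xd,Ma=deck(40.5,1);_,_,Mb=deck(40.5,-1)
if seed==0:
  for nm,base in(('pad',[640,-51,118]),('cradle',[597,-88,92])):
    M=Mb; res=[]
    for i in range(80):
        qi=rng.uniform(LO,HI);p=np.array(base)
        f=lambda q:np.r_[(fk(q,PP,SG)[0]-p)/300,(R.from_matrix(M)*R.from_matrix(fk(q,PP,SG)[1]).inv()).as_rotvec(),1e-3*(q-qi)]
        s=least_squares(f,qi,bounds=(LO,HI),max_nfev=100)
        if np.abs(s.fun[:6]).max()<.01: res.append((lampdist(s.x)[0],s.x))
    res.sort(key=lambda a:-a[0]); print(nm,len(res))
    for d,x in res[::max(1,len(res)//8)]: print(round(d),x.round(2))
else:
    q0=np.array(ctrl.read_state()['qpos']); p0,M2=cur(ctrl.read_state()); T=time.time(); best=(1e9,)
    hov=np.array([640,-51,116])+150*n1; pad=np.array([640,-51,118])
    def dec(u): return [(np.array([480,-300,450])+u[:3]*120, M2@R.from_rotvec(u[3:]).as_matrix())]
    def cost(v,sx):
        P=dec(v); p=P[0][0]; pz=max(0,330-p[2])/50+max(0,p[1]+60)/50+.1*np.linalg.norm(v)
        q,mn,vi,o=run(q0,P+[(hov,Ma if sx>0 else Mb),(pad,Ma if sx>0 else Mb)])
        if len(o)<3: return 50+pz
        return pz+10*vi+max(0,115-mn)/10+4*max(0,abs(q[2]+1.0)-.15)+(3*max(0,.7-q[4]))
    while time.time()-T<80:
        v=rng.normal(size=6); sx=rng.choice([1,-1]); c=cost(v,sx); sg=.4
        if c>15: continue
        for i in range(150):
            v2=v+rng.normal(size=6)*sg; c2=cost(v2,sx)
            if c2<c: v,c=v2,c2;sg=min(.6,sg*1.2)
            else: sg*=.97
        if c<best[0]:
            best=(c,sx,v); r=run(q0,dec(v)+[(hov,Ma if sx>0 else Mb),(pad,Ma if sx>0 else Mb)])
            print(round(c,3),sx,v.round(2).tolist(),[x.round(2).tolist() for x in r[3]],round(r[1]),round(r[2],2),flush=True)
E
for i in 0 1 2 3; do timeout 200 env OMP_NUM_THREADS=1 python3 plan2.py $i > pm$i.txt 2>&1 & done; wait; cat pm0.txt; tail -qn1 pm[123].txt
```

```text
pad 50
156 [ 0.97  1.13 -1.25  1.97  1.34  0.61  1.37]
156 [ 0.97  1.12 -1.25  1.97  1.34  0.6   1.37]
147 [ 0.91  1.02 -1.09  1.97  1.19  0.44  1.47]
140 [ 0.86  0.95 -0.97  1.97  1.04  0.34  1.6 ]
131 [ 0.79  0.88 -0.81  1.97  0.71  0.23  1.89]
131 [ 0.78  0.88 -0.81  1.97  0.69  0.23  1.91]
98 [ 0.52  0.75 -0.38  1.97 -0.83  0.26 -2.94]
84 [ 0.43  0.72 -0.23  1.97 -1.04  0.34 -2.75]
78 [ 0.39  0.72 -0.17  1.97 -1.1   0.37 -2.7 ]
cradle 45
167 [ 1.08  1.17 -1.25  2.05  1.42  0.6   1.38]
167 [ 1.08  1.17 -1.25  2.05  1.42  0.6   1.38]
159 [ 1.03  1.07 -1.1   2.05  1.32  0.44  1.44]
156 [ 1.    1.03 -1.04  2.05  1.27  0.38  1.48]
150 [ 0.95  0.97 -0.93  2.05  1.14  0.28  1.59]
146 [ 0.92  0.94 -0.88  2.05  1.03  0.23  1.69]
112 [ 0.63  0.78 -0.39  2.05 -1.03  0.23 -2.63]
112 [ 0.63  0.78 -0.39  2.05 -1.03  0.23 -2.63]
108 [ 0.6   0.77 -0.35  2.05 -1.1   0.26 -2.57]
1.901 -1 [1.4, -0.15, -0.93, -0.36, 0.08, -1.53] [[0.45, 0.39, -0.11, 1.87, 0.56, 0.28, 1.36], [1.1, 0.69, -1.08, 1.98, 0.36, 0.49, 2.22], [0.75, 0.85, -0.75, 1.98, 0.49, 0.2, 2.1]] 117 0.06
BrokenPipeError: [Errno 32] Broken pipe
BrokenPipeError: [Errno 32] Broken pipe
```

```bash
python3 -c "
from h import *
s=ctrl.read_state();p,M=cur(s);np.savez('s.npz',q=s['qpos'],p=p,M=M)"
cat > plan3.py <<'E'
from plan import *
seed=int(sys.argv[1]); rng=np.random.default_rng(seed); Z=np.load('s.npz'); q0,M2=Z['q'],Z['M']
n,xd,Ma=deck(40.5,1);_,_,Mb=deck(40.5,-1)
pad=np.array([640,-51,118.]);cr=np.array([597,-88,85.])
def mid(M,d): return M@R.from_rotvec([0,0,d*np.pi/2]).as_matrix()
def seq(sx,d,up=100):
    A,B=(Ma,Mb) if sx>0 else (Mb,Ma)
    return [(pad+120*n,A),(pad,A),(pad+60*n,A),(cr+up*n,A),(cr,A),(cr+up*n,A),(cr+up*n,mid(A,d)),(cr+up*n,B),(cr,B),(cr+up*n,B),(pad+60*n,B),(pad,B)]
def dec(v): return [(np.array([480,-300,450])+u[:3]*120, M2@R.from_rotvec(u[3:]).as_matrix()) for u in v.reshape(-1,6)]
def cost(v,sx,d):
    P=dec(v); pp=np.array([p for p,_ in P]); pz=np.sum(np.maximum(0,330-pp[:,2]))/50+np.sum(np.maximum(0,pp[:,1]+60))/50+.05*np.linalg.norm(v)
    S=P+seq(sx,d); q,mn,vi,o=run(q0,S)
    return pz+3*vi+max(0,110-mn)/10+4*(len(S)-len(o))
if __name__=='__main__':
    T=time.time();best=(1e9,)
    while time.time()-T<240:
        sx,d=rng.choice([1,-1],2); c=1e9
        for _ in range(15):
            v2=rng.normal(size=12); c2=cost(v2,sx,d)
            if c2<c: v,c=v2,c2
        sg=.4
        for i in range(150):
            v2=v+rng.normal(size=12)*sg*(rng.random(12)<.5); c2=cost(v2,sx,d)
            if c2<c: v,c=v2,c2;sg=min(.6,sg*1.2)
            else: sg*=.97
            if i==60 and c>30: break
        if c<best[0]:
            best=(c,sx,d,v); r=run(q0,dec(v)+seq(sx,d))
            print(round(c,3),sx,d,v.round(2).tolist(),round(r[1]),round(r[2],2),[x.round(2).tolist() for x in r[3]],flush=True)
        if c<1: break
E
for i in 1 2 3 4; do timeout 280 env OMP_NUM_THREADS=1 python3 plan3.py $i > pn$i.txt 2>&1 & done; wait; tail -qn1 pn?.txt
```

```text
2.743 -1 1 [-1.45, -1.13, 0.72, -0.06, -0.16, -2.72, -0.65, 1.67, 0.47, 0.68, -0.29, -0.85] 99 0.49 [[-0.36, -0.34, 0.88, 2.01, 0.77, 0.72, 2.76], [-0.25, 0.39, -0.25, 1.67, 0.78, 1.94, -0.12], [1.05, 0.73, -1.05, 1.99, 0.44, 0.43, 2.15], [0.76, 0.86, -0.76, 1.98, 0.55, 0.21, 2.04], [0.9, 0.79, -0.9, 1.99, 0.51, 0.32, 2.08], [1.09, 0.79, -0.98, 2.07, 0.52, 0.34, 2.17], [0.84, 0.89, -0.73, 2.05, 0.6, 0.13, 2.09], [1.09, 0.79, -0.99, 2.07, 0.54, 0.34, 2.16], [0.94, 0.68, -0.72, 2.07, -0.16, 0.3, 1.26], [0.72, 0.6, -0.36, 2.06, -0.77, 0.41, 0.28], [0.69, 0.81, -0.49, 2.05, -0.87, 0.16, 0.37], [0.71, 0.59, -0.35, 2.07, -0.79, 0.42, 0.29], [0.53, 0.63, -0.31, 1.99, -0.79, 0.39, 0.16], [0.52, 0.75, -0.37, 1.97, -0.83, 0.26, 0.21]]
1.977 1 -1 [0.71, 1.29, -0.53, 0.64, 1.49, 0.84, -2.69, -1.13, 2.17, -0.39, -0.01, -1.2] 106 0.46 [[0.59, 0.61, 0.28, 1.67, -1.07, 1.62, 0.4], [0.6, -0.27, 0.76, 1.57, -0.4, 1.22, 2.61], [0.64, 0.53, -0.37, 1.98, -0.6, 0.49, -0.01], [0.57, 0.76, -0.45, 1.98, -0.67, 0.22, 0.05], [0.6, 0.64, -0.41, 1.99, -0.65, 0.35, 0.03], [0.79, 0.62, -0.47, 2.07, -0.64, 0.37, 0.
[... 1116 characters left out ...]
, 0.87, 1.02, 0.27, 0.29, 1.8, 1.12, -0.05, -0.37, 0.56] 110 0.43 [[0.51, 0.33, 0.71, 1.68, -0.2, 1.86, 0.82], [-0.45, 0.25, -0.06, 1.6, 0.95, 1.66, -1.44], [0.75, 0.53, -0.51, 1.99, -0.54, 0.44, -0.07], [0.6, 0.77, -0.5, 1.98, -0.54, 0.2, -0.07], [0.65, 0.66, -0.48, 1.99, -0.53, 0.32, -0.08], [0.84, 0.63, -0.55, 2.07, -0.52, 0.34, 0.03], [0.74, 0.84, -0.57, 2.05, -0.54, 0.12, 0.05], [0.84, 0.63, -0.54, 2.07, -0.52, 0.34, 0.04], [1.02, 0.73, -0.84, 2.07, 0.16, 0.3, 0.95], [1.16, 0.88, -1.13, 2.06, 0.82, 0.43, 1.89], [0.9, 0.93, -0.83, 2.05, 0.98, 0.19, 1.73], [1.16, 0.88, -1.14, 2.07, 0.84, 0.44, 1.88], [0.97, 0.87, -1.07, 1.99, 0.85, 0.41, 1.77], [0.84, 0.92, -0.91, 1.97, 0.93, 0.29, 1.69]]
```

```bash
cat > nxt.py <<'E'
from plan import *
def steps(P,s=None):
    "relative moves for a chain of poses, with predicted q"
    s=s or st(); p0,M0=cur(s); q=s['qpos']
    for p,M in P:
        r=rel(p0,M0,p,M); k=int(np.ceil(max(np.linalg.norm(r[:3])/4.5,np.linalg.norm(r[3:])/8)))
        q,mn,vi,_=run(q,[(np.array(p,float),M)]); print(np.round(p),r.round(2).tolist(),'rows',k,'step',(r/k).round(3).tolist(),'q',q.round(2).tolist(),round(mn),round(vi,2)); p0,M0=np.array(p,float),M
E
python3 - <<'E'
from nxt import *; sys.argv=['',1]
import plan3
v=np.array([-1.01, 0.73, 0.45, 0.43, 0.37, 0.02, 1.01, 0.7, 2.23, -0.59, -1.01, -0.44])
steps(plan3.dec(v)+plan3.seq(1,-1)[:1])
E
```

```text
{'clock': 5.75, 'qpos': [-0.163, 0.149, 0.568, 1.833, 0.578, 0.715, -0.144], 'eef_pos': [499.716, -363.861, 479.685], 'tool_rot': [2.677, 0.549, 1.268], 'force': [-1.143, 0.539, 0.125], 'width': 0.093}
[ 359. -212.  504.] [7.49, -12.73, -14.69, 24.64, 21.2, 1.15] rows 5 step [1.498, -2.546, -2.938, 4.927, 4.24, 0.229] q [-0.16, 0.02, 0.5, 1.66, 0.17, 1.43, 0.1] 148 0.0
[ 601. -216.  718.] [1.17, 23.76, -21.86, -53.01, -84.29, -20.44] rows 13 step [0.09, 1.828, -1.682, -4.077, -6.484, -1.572] q [-0.43, 0.25, 0.24, 2.12, 2.06, 1.42, -1.12] 144 0.0
[594. -90. 222.] [45.0, -1.63, -24.27, 71.32, 97.64, 74.94] rows 18 step [2.5, -0.091, -1.348, 3.962, 5.425, 4.164] q [0.72, 0.53, -0.48, 1.98, -0.52, 0.45, -0.09] 118 0.0
```

{"name": "move_arm", "arguments": {"increments": [[1.5,-2.55,-2.94,4.93,4.24,0.2],[3,-5.1,-5.88,9.86,8.48,0.5],[4.5,-7.64,-8.8,14.8,12.7,0.7],[6,-10.2,-11.75,19.7,17,0.9],[7.5,-12.7,-14.7,24.6,21.2,1.1],[7.5,-12.7,-14.7,24.6,21.2,1.1],[7.5,-12.7,-14.7,24.6,21.2,1.1]]}}

```text
clock: 6.45
eef_pos: [359.6, -209.8, 505.0]
tool_rot: [3.132, 0.185, 1.34]
force: [-0.6, -0.2, -0.3]
width: 0.4
```

{"name": "move_arm", "arguments": {"increments": [[0.1,1.83,-1.68,-4.1,-6.5,-1.6],[0.2,3.66,-3.36,-8.2,-13,-3.2],[0.3,5.5,-5.05,-12.2,-19.5,-4.7],[0.4,7.3,-6.7,-16.3,-25.9,-6.3],[0.5,9.1,-8.4,-20.4,-32.4,-7.9],[0.5,11,-10.1,-24.5,-38.9,-9.4],[0.6,12.8,-11.8,-28.5,-45.4,-11],[0.7,14.6,-13.5,-32.6,-51.9,-12.6],[0.8,16.5,-15.1,-36.7,-58.4,-14.2],[0.9,18.3,-16.8,-40.8,-64.8,-15.7],[1,20.1,-18.5,-44.9,-71.3,-17.3],[1.1,21.9,-20.2,-48.9,-77.8,-18.9],[1.2,23.8,-21.9,-53,-84.3,-20.4],[1.2,23.8,-21.9,-53,-84.3,-20.4],[1.2,23.8,-21.9,-53,-84.3,-20.4]]}}

```text
clock: 7.95
eef_pos: [601.7, -213.4, 718.1]
tool_rot: [0.564, 1.234, -0.38]
force: [-0.3, -0.3, 0.5]
width: -0.1
```

Run:
```python
from nxt import *; sys.argv=['',1]
import plan3
for sx in(1,-1): steps(plan3.seq(sx,-1)[:1])
```

```text
{'clock': 7.95, 'qpos': [-0.433, 0.249, 0.266, 2.077, 2.022, 1.43, -1.039], 'eef_pos': [601.666, -213.369, 718.08], 'tool_rot': [0.564, 1.234, -0.38], 'force': [-0.304, -0.312, 0.529], 'width': -0.104}
[594. -90. 222.] [45.1, -1.96, -24.02, 71.28, 97.51, 74.84] rows 18 step [2.505, -0.109, -1.334, 3.96, 5.417, 4.158] q [0.7, 0.53, -0.45, 1.98, -0.56, 0.46, -0.06] 117 0.0
{'clock': 7.95, 'qpos': [-0.433, 0.249, 0.266, 2.077, 2.022, 1.43, -1.039], 'eef_pos': [601.666, -213.369, 718.08], 'tool_rot': [0.564, 1.234, -0.38], 'force': [-0.304, -0.312, 0.529], 'width': -0.104}
[594. -90. 222.] [45.1, -1.96, -24.02, -90.01, 65.8, -45.04] rows 16 step [2.819, -0.123, -1.501, -5.625, 4.112, -2.815] q [0.29, 0.43, 0.15, 2.07, 5.15, 0.6, -2.72] 79 2.36
```

Model tracks well. Go to the hover over the pad.

{"name": "move_arm", "arguments": {"increments": [[2.5,-0.1,-1.3,4,5.4,4.2],[5,-0.2,-2.7,7.9,10.8,8.3],[7.5,-0.3,-4,11.9,16.2,12.5],[10,-0.4,-5.3,15.8,21.7,16.6],[12.5,-0.5,-6.7,19.8,27.1,20.8],[15,-0.7,-8,23.8,32.5,24.9],[17.5,-0.8,-9.3,27.7,37.9,29.1],[20,-0.9,-10.7,31.7,43.3,33.3],[22.5,-1,-12,35.6,48.7,37.4],[25.1,-1.1,-13.3,39.6,54.2,41.6],[27.6,-1.2,-14.7,43.6,59.6,45.7],[30.1,-1.3,-16,47.5,65,49.9],[32.6,-1.4,-17.3,51.5,70.4,54.1],[35.1,-1.5,-18.7,55.4,75.8,58.2],[37.6,-1.6,-20,59.4,81.3,62.4],[40.1,-1.7,-21.4,63.4,86.7,66.5],[42.6,-1.9,-22.7,67.3,92.1,70.7],[45.1,-2,-24,71.3,97.5,74.8],[45.1,-2,-24,71.3,97.5,74.8],[45.1,-2,-24,71.3,97.5,74.8]]}}

```text
clock: 9.95
eef_pos: [595.9, -91.8, 223.8]
tool_rot: [3.137, -0.525, 0.709]
force: [0.6, 0.8, 0.2]
width: 0.3
```

Run:
```python
from h import *
s=st(); w=snap('wrist','e.png'); np.savez('e.npz',p=s['eef_pos'],o=s['tool_rot'])
snap('scene','e2.png'); snap('side','e3.png')
C=cam('wrist',s); print(proj(C,[[640,-51,116],[597,-88,85]]))
cv2.imwrite('pics/e4.png',cv2.resize(w[:,:,::-1],(768,576),interpolation=cv2.INTER_CUBIC))
```

```text
{'clock': 9.95, 'qpos': [0.686, 0.535, -0.473, 1.965, -0.487, 0.444, -0.14], 'eef_pos': [595.904, -91.767, 223.755], 'tool_rot': [3.137, -0.525, 0.709], 'force': [0.634, 0.788, 0.215], 'width': 0.287}
[[251.34280075 179.90052758]
 [251.64230398 250.07434835]]
```

View pics/e4.png

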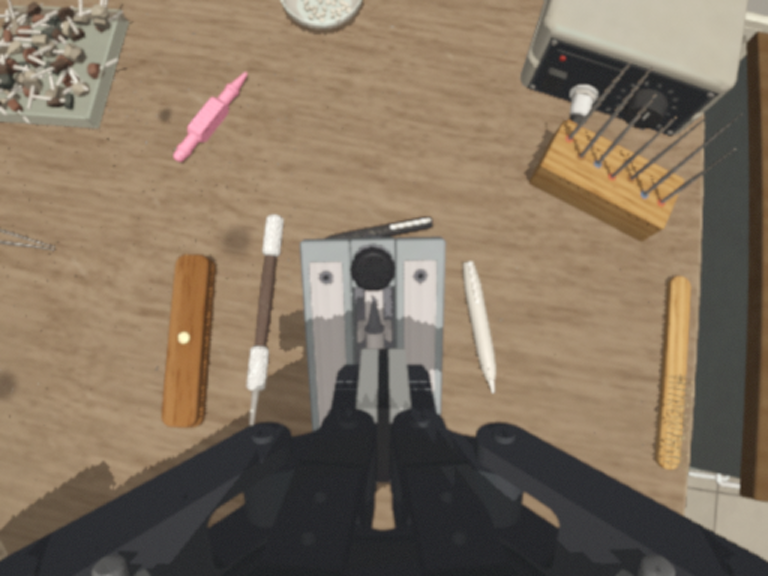

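Run:
```python
from h import *
from scipy.optimize import least_squares
Z=np.load('e.npz'); s=dict(eef_pos=Z['p'],tool_rot=Z['o']); W=cam('wrist',s);S=cam('scene');B=cam('side')
c,sn=np.cos(np.pi/6),.5
dk=lambda u,y,h:np.array([u*c-h*sn,y,79+u*sn+h*c])
a=lambda x,y:(215+x/4,225+y/4); b=lambda x,y:(205+(x)/4,225+y/4)
obs=lambda sf,sr,ys:[(W,(374/1.5,268/1.5),dk(73,0,14.5),'Wpad'),(W,(302/1.5,240/1.5),dk(68.7,42,0),'WrL'),(W,(445/1.5,238/1.5),dk(68.7,-42,0),'WrR'),
 (W,(326/1.5,277/1.5),dk(sr,ys,0),'Wsl'),(W,(420/1.5,275/1.5),dk(sr,-ys,0),'Wsr'),
 (S,a(254,90),dk(73,0,14.5),'Spad'),(B,b(248,62),dk(73,0,14.5),'Bpad'),
 (S,a(150,188),dk(sf,ys,0),'S1'),(B,b(138,181),dk(sf,ys,0),'B1'),(S,a(207,222),dk(sf,-ys,0),'S2'),(B,b(209,217),dk(sf,-ys,0),'B2'),
 (S,a(224,87),dk(sr,ys,0),'S3'),(B,b(211,61),dk(sr,ys,0),'B3'),(S,a(280,119),dk(sr,-ys,0),'S4'),(B,b(281,92),dk(sr,-ys,0),'B4')]
def f(P,lab=False):
    X,Y,yaw,sf,sr,ys,zo=P; M=R.from_euler('z',yaw).as_matrix(); o=obs(sf,sr,ys)
    r=np.array([proj(C,M@p+[X,Y,zo])[0]-uv for C,uv,p,_ in o])
    return (o,r) if lab else np.r_[r.ravel(),zo/3]
q=least_squares(f,[597,-88,.707,-30,45,27,0],loss='soft_l1'); print(q.x.round(3),np.degrees(q.x[2]))
o,r=f(q.x,True)
for x,y in zip(o,r): print(x[3],y.round(1))
```

```text
[606.739 -77.476   0.722 -41.624  49.212  27.502  -2.356] 41.39302392777398
Wpad [ -0.9 -17.7]
WrL [-1.5  2.7]
WrR [0.7 2.7]
Wsl [ 0.3 -0.5]
Wsr [ 0.4 -0.1]
Spad [ 2.5 -5.1]
Bpad [ 2.2 -6. ]
S1 [0.4 0.1]
B1 [-0.  -0.1]
S2 [-0. -0.]
B2 [-0.1  0.2]
S3 [-0.   0.6]
B3 [-0.4  0.1]
S4 [0.  0.3]
B4 [-0.3  0.7]
```

```bash
cat >> h.py <<'E'
HX=np.array([606.739,-77.476,-2.356]); HY=41.39
def dp(u,y,h):
    return R.from_euler('z',HY,degrees=True).as_matrix()@np.array([u*.8660254-h*.5,y,79+u*.5+h*.8660254])+HX
E
python3 - <<'E'
from h import *
from scipy.optimize import least_squares
Z=np.load('e.npz'); s=dict(eef_pos=Z['p'],tool_rot=Z['o']); W=cam('wrist',s);S=cam('scene');B=cam('side')
ob=[(W,(374/1.5,268/1.5)),(S,(215+63.5,225+22.5)),(B,(205+62,225+15.5))]
for h in(14.5,None):
    f=lambda P:np.ravel([proj(C,dp(P[0],P[1],P[2] if h is None else h))[0]-uv for C,uv in ob])
    q=least_squares(f,[50,0,14.5][:3 if h is None else 2]); print(h,q.x.round(1),q.fun.round(1))
# fresh tip in wrist image approx
print(proj(W,[dp(49-73+54-3,0,-5.5),dp(49-73+54,0,-5.5)])*1.5)
n,xd,M=deck(HY,1); p0,M0=cur(ctrl.read_state())
print(rel(p0,M0,dp(48,0,60),M))
E
```

```text
14.5 [57.8 -0.8] [ 0.4  0.3 -0.3 -0.8 -0.4 -0.9]
None [56.9 -0.5 10.3] [ 0.1 -0.1 -0.1  0.1 -0.3  0. ]
[[374.20153694 307.78231581]
 [374.12149221 303.15456379]]
[-1.43903118 -0.28879583  7.66283737  0.71946111 -0.11287597 -0.22216108]
```

```bash
cat >> h.py <<'E'
HX=HX+R.from_euler('z',HY,degrees=True).as_matrix()@np.array([3.29,0,1.9])
E
python3 - <<'E'
from nxt import *
n,xd,M=deck(HY,1); steps([(dp(53,-.5,25),M),(dp(53,-.5,8),M)])
Z=np.load('e.npz'); s=dict(eef_pos=Z['p'],tool_rot=Z['o']); W=cam('wrist',s)
print(proj(W,[dp(u,-.5,14.5) for u in(40,53,66)])*1.5)
E
```

```text
{'clock': 10.1, 'qpos': [0.68, 0.531, -0.472, 1.964, -0.487, 0.444, -0.14], 'eef_pos': [597.207, -88.517, 226.133], 'tool_rot': [3.131, -0.526, 0.718], 'force': [-0.727, 0.994, -0.384], 'width': 0.238}
[635. -54. 127.] [-0.57, -0.29, 11.16, 0.72, -0.11, -0.22] rows 3 step [-0.189, -0.095, 3.722, 0.24, -0.038, -0.074] q [0.62, 0.75, -0.51, 1.98, -0.5, 0.23, -0.09] 116 0.03
[641. -48. 112.] [0.0, 0.0, 1.7, 0.0, 0.0, 0.0] rows 1 step [0.0, 0.0, 1.7, 0.0, 0.0, 0.0] q [0.6, 0.79, -0.51, 1.97, -0.5, 0.2, -0.09] 111 0.15
[[374.43380652 292.37907645]
 [374.05860109 270.12495564]
 [373.67518241 247.24066383]]
```

{"name": "move_arm", "arguments": {"increments": [[-0.2,-0.1,3.5,0.3,0,-0.1],[-0.4,-0.2,7,0.6,-0.1,-0.2],[-0.6,-0.3,9.2,0.7,-0.1,-0.2],[-0.6,-0.3,11,0.7,-0.1,-0.2],[-0.6,-0.3,11,0.7,-0.1,-0.2],[-0.6,-0.3,11,0.7,-0.1,-0.2]]}}

```text
clock: 10.7
eef_pos: [632.6, -54.8, 126.7]
tool_rot: [-3.139, -0.523, 0.719]
force: [0.6, 1.1, 0.6]
width: 0.0
```

```bash
cat >> h.py <<'E'
def decktcp(s):
    v=R.from_euler('z',-HY,degrees=True).as_matrix()@(np.array(s['eef_pos'])-HX)-[0,0,79]
    print('TCP u,y,h',np.round([v[0]*.866+v[2]*.5,v[1],-v[0]*.5+v[2]*.866],1),'tool z vs -n deg',np.degrees(np.arccos(min(1,-cur(s)[1][:,2]@deck(HY,1)[0]))).round(2))
E
python3 - <<'E'
from nxt import *
s=st(); decktcp(s); n,xd,M=deck(HY,1); p0,M0=cur(s); print(rel(p0,M0,dp(53,-.5,16),M).round(2))
w=snap('wrist','f.png'); cv2.imwrite('pics/f4.png',cv2.resize(w[80:340,130:390,::-1],(600,600),interpolation=cv2.INTER_CUBIC))
E
```

```text
{'clock': 10.7, 'qpos': [0.586, 0.727, -0.476, 1.969, -0.545, 0.236, -0.071], 'eef_pos': [632.6, -54.805, 126.669], 'tool_rot': [-3.139, -0.523, 0.719], 'force': [0.638, 1.072, 0.628], 'width': 0.013}
TCP u,y,h [51.  -0.1 26.1] tool z vs -n deg 0.07
[ 0.2   0.04  1.01 -0.07  0.02 -0.17]
```

View pics/f4.png

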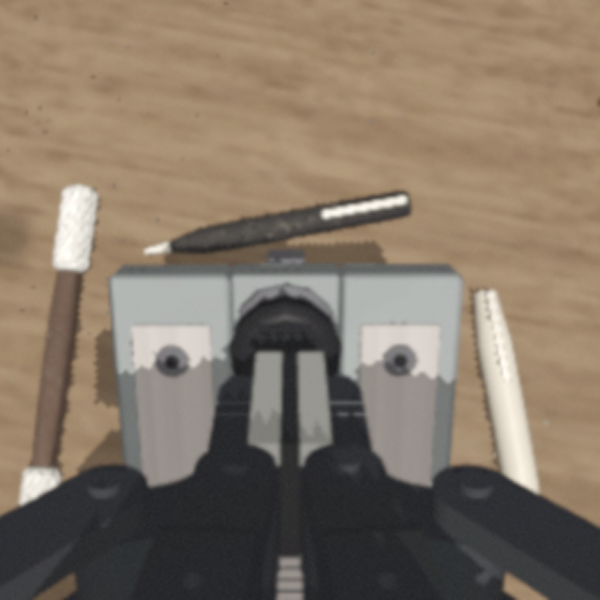

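{"name": "move_arm", "arguments": {"increments": [[0.2,0,0.6,0,0,0],[0.2,0,1.1,0,0,0],[0.2,0,1.5,0,0,0],[0.2,0,1.8,0,0,0],[0.2,0,1.9,0,0,0],[0.2,0,1.9,0,0,0]]}}

```text
clock: 11.35
eef_pos: [641.0, -49.5, 111.0]
tool_rot: [-3.138, -0.524, 0.715]
force: [0.8, -0.0, 3.5]
width: -0.1
```

Run:
```python
from h import *
s=st(); decktcp(s); print('force along n',(np.array(s['force'])@deck(HY,1)[0]).round(2))
```

```text
{'clock': 11.35, 'qpos': [0.521, 0.747, -0.399, 1.962, -0.768, 0.236, 0.136], 'eef_pos': [640.953, -49.548, 111.02], 'tool_rot': [-3.138, -0.524, 0.715], 'force': [0.815, -0.0, 3.507], 'width': -0.111}
TCP u,y,h [51.6 -1.7  7.7] tool z vs -n deg 0.03
force along n 2.73
```

{"name": "move_arm", "arguments": {"increments": [[0,0.1,0.15,0,0,0],[0,0.1,0.3,0,0,0],[0,0.1,0.3,0,0,0]]}}

```text
clock: 11.65
eef_pos: [641.6, -49.3, 110.4]
tool_rot: [-3.136, -0.525, 0.715]
force: [-14.2, -5.5, 28.5]
width: -0.1
```

Run:
```python
from h import *
s=st(); decktcp(s); print('force along n',(np.array(s['force'])@deck(HY,1)[0]).round(2))
```

```text
{'clock': 11.65, 'qpos': [0.518, 0.748, -0.393, 1.96, -0.785, 0.24, 0.154], 'eef_pos': [641.606, -49.313, 110.402], 'tool_rot': [-3.136, -0.525, 0.715], 'force': [-14.249, -5.455, 28.478], 'width': -0.105}
TCP u,y,h [51.9 -1.9  6.8] tool z vs -n deg 0.12
force along n 31.81
```

{"name": "move_arm", "arguments": {"increments": [[0,0,-2,0,0,0],[0,0,-5,0,0,0],[0,0,-9,0,0,0],[-2.4,0,-11,0,0,0],[-4.8,0.1,-12.5,0,0,0],[-7.2,0.2,-13,0,0,0],[-7.2,0.2,-13,0,0,0],[-7.2,0.2,-13,0,0,0]], "grip": 0}}

```text
clock: 12.45
eef_pos: [547.1, -135.0, 183.6]
tool_rot: [-3.135, -0.523, 0.712]
force: [-0.2, 0.5, 0.1]
width: 42.4
```

Run:
```python
from h import *
s=st(); decktcp(s); w=snap('wrist','g.png'); np.savez('g.npz',p=s['eef_pos'],o=s['tool_rot'])
C=cam('wrist',s); 
for u,h in((-20,12),(-20,19),(53,32),(-47,16)): print(u,h,(proj(C,dp(u,0,h))[0]-[130,80])*600/260)
cv2.imwrite('pics/g4.png',cv2.resize(w[80:340,130:390,::-1],(600,600),interpolation=cv2.INTER_CUBIC))
```

```text
{'clock': 12.45, 'qpos': [0.723, 0.562, -0.344, 2.051, -0.74, 0.45, 0.246], 'eef_pos': [547.107, -134.959, 183.617], 'tool_rot': [-3.135, -0.523, 0.712], 'force': [-0.25, 0.53, 0.073], 'width': 42.388}
TCP u,y,h [-22.   -3.7 134. ] tool z vs -n deg 0.11
-20 12 [278.06399299 220.61345302]
-20 19 [277.75856774 226.07086351]
53 32 [274.164295     9.32376115]
-47 16 [278.82626564 295.05417026]
```

View pics/g4.png

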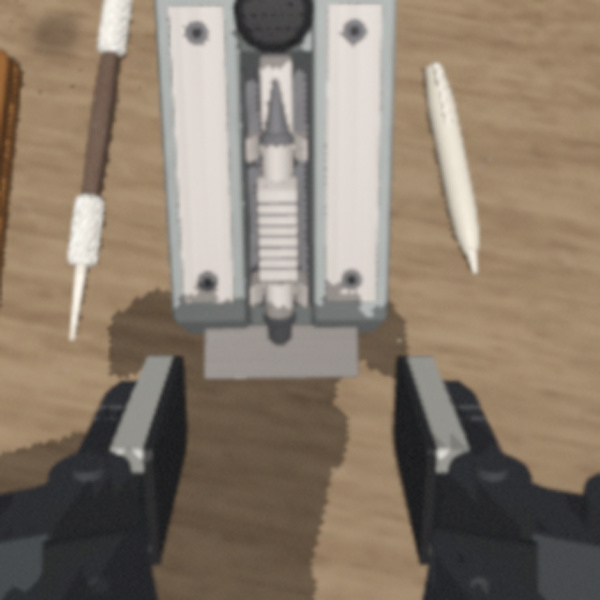

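```bash
cat >> h.py <<'E'
def deckpix(C,uv,h):
    "deck u,y of pixel at height h over deck"
    o,v=ray(C,uv); n=deck(HY,1)[0]; p=o+v*((dp(0,0,h)-o)@n)/(v@n)
    w=R.from_euler('z',-HY,degrees=True).as_matrix()@(p-HX)-[0,0,79]; return np.round([w[0]*.866+w[2]*.5,w[1]],1)
E
python3 - <<'E'
from h import *
Z=np.load('g.npz'); C=cam('wrist',dict(eef_pos=Z['p'],tool_rot=Z['o']))
for nm,x,y,h in(('fresh',276,82,12),('worn',280,342,12),('body rear',277,182,19),('body front',277,283,19),('pad',273,12,32),('padbot',273,50,32),('deckL edge front',176,322,0),('deckR front',386,320,0),('s1',207,283,0),('s2',351,280,0),('s3',197,33,0),('s4',354,31,0),('forkL',251,150,16),('forkR',301,149,16),('forkL',257,294,16),('forkR',303,294,16)): print(nm,deckpix(C,(x*260/600+130,y*260/600+80),h))
E
```

```text
fresh [29.   0.1]
worn [-67.5  -0.1]
body rear [-4.2  0.1]
body front [-41.2   0.5]
pad [52.2  0.4]
padbot [40.8  0.5]
deckL edge front [-64.3  40.7]
deckR front [-64.  -41.4]
s1 [-48.1  27.9]
s2 [-47.3 -27.5]
s3 [45.  27.7]
s4 [ 45.2 -27.1]
forkL [6.4 8.9]
forkR [ 6.6 -8.3]
forkL [-46.5   7.9]
forkR [-46.7  -8.8]
```

Run:
```python
from nxt import *
n,xd,M=deck(HY,1); s=st(); decktcp(s); steps([(dp(-23,0,28),M),(dp(-23,0,1),M)],s)
```

```text
{'clock': 12.5, 'qpos': [0.721, 0.562, -0.345, 2.051, -0.74, 0.45, 0.247], 'eef_pos': [547.669, -134.125, 183.779], 'tool_rot': [-3.135, -0.523, 0.713], 'force': [1.677, 0.309, -0.284], 'width': 42.82}
TCP u,y,h [-21.   -3.4 133.7] tool z vs -n deg 0.13
[584. -98.  91.] [-0.19, -0.32, 10.57, -0.13, 0.02, -0.44] rows 3 step [-0.064, -0.106, 3.523, -0.043, 0.008, -0.148] q [0.72, 0.79, -0.48, 2.07, -0.84, 0.19, 0.38] 124 0.07
[594. -89.  68.] [0.0, 0.0, 2.7, 0.0, 0.0, 0.0] rows 1 step [0.0, 0.0, 2.7, 0.0, 0.0, 0.0] q [0.72, 0.86, -0.52, 2.05, -0.85, 0.13, 0.4] 123 0.33
```

{"name": "move_arm", "arguments": {"increments": [[-0.1,-0.1,3.5,0,0,-0.2],[-0.2,-0.2,7,-0.1,0,-0.4],[-0.2,-0.3,9,-0.1,0,-0.4],[-0.2,-0.3,10.3,-0.1,0,-0.4],[-0.2,-0.3,10.3,-0.1,0,-0.4],[-0.2,-0.3,10.3,-0.1,0,-0.4]]}}

```text
clock: 13.1
eef_pos: [582.9, -98.3, 93.4]
tool_rot: [-3.141, -0.523, 0.723]
force: [0.7, 0.4, -0.8]
width: 42.9
```

Run:
```python
from nxt import *
n,xd,M=deck(HY,1); s=st(); decktcp(s); print(rel(*cur(s),dp(-23,0,1),M).round(2))
w=snap('wrist','i.png');cv2.imwrite('pics/i4.png',cv2.resize(w[130:384,110:400,::-1],(580,508),interpolation=cv2.INTER_CUBIC))
```

```text
{'clock': 13.1, 'qpos': [0.649, 0.75, -0.395, 2.064, -1.02, 0.234, 0.522], 'eef_pos': [582.931, -98.259, 93.424], 'tool_rot': [-3.141, -0.523, 0.723], 'force': [0.673, 0.435, -0.765], 'width': 42.893}
TCP u,y,h [-22.8   0.1  30.3] tool z vs -n deg 0.08
[-0.02  0.02  2.93 -0.06  0.04  0.01]
```

View pics/i4.png

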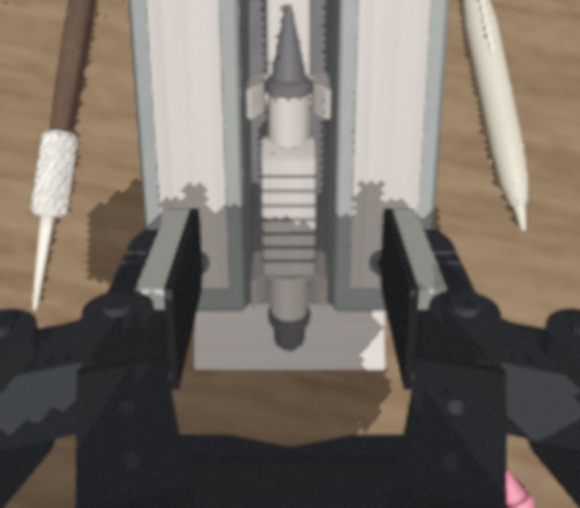

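{"name": "move_arm", "arguments": {"increments": [[0,0,0.7,0,0,0],[0,0,1.4,0,0,0],[0,0,2.1,0,0,0],[0,0,2.7,0,0,0],[0,0,2.9,0,0,0],[0,0,2.9,0,0,0]]}}

```text
clock: 13.75
eef_pos: [596.2, -92.7, 71.5]
tool_rot: [-3.131, -0.519, 0.721]
force: [0.5, 0.2, 0.1]
width: 42.9
```

Run:
```python
from nxt import *
n,xd,M=deck(HY,1); s=st(); decktcp(s); print(rel(*cur(s),dp(-23,0,1),M).round(2))
```

```text
{'clock': 13.75, 'qpos': [0.606, 0.795, -0.361, 2.035, -1.099, 0.233, 0.593], 'eef_pos': [596.161, -92.736, 71.479], 'tool_rot': [-3.131, -0.519, 0.721], 'force': [0.468, 0.237, 0.104], 'width': 42.913}
TCP u,y,h [-22.   -4.5   4.5] tool z vs -n deg 0.63
[-0.1  -0.44  0.36 -0.56  0.29 -0.07]
```

```bash
cat > feas.py <<'E'
from plan import *
from scipy.optimize import least_squares
def feas(s,p,M,q0=None,m=.015):
    "bounded IK near q0, with model bias removed at state s"
    t,Mm=jac(s['qpos'])[1:3]; p0,M0=cur(s); pm=t+(np.array(p)-p0); Md=M@M0.T@Mm
    q0=np.clip(np.array(s['qpos'] if q0 is None else q0),LO+m+.001,HI-m-.001)
    def f(q):
        _,t,Mc,_,_=jac(q); return np.r_[(pm-t)/3,100*R.from_matrix(Md@Mc.T).as_rotvec(),.02*(q-q0)]
    r=least_squares(f,q0,bounds=(LO+m,HI-m)); return r.x,np.linalg.norm(r.fun[:3])*3,np.linalg.norm(r.fun[3:6])*.573
E
python3 - <<'E'
from feas import *
s=st(); n,xd,M=deck(HY,1); np.savez('j.npz',**{k:np.array(s[k]) for k in('qpos','eef_pos','tool_rot')})
for h in(1.5,6):
  for t in(0,-3,3,6,-6):
    x,e,a=feas(s,dp(-23,0,h),M@R.from_euler('y',t,degrees=True).as_matrix()); print(h,t,x.round(2),'err mm',round(e,2),'deg',round(a,2))
Mb=deck(HY,-1)[2]
for t in(0,3,-3): 
    x,e,a=feas(s,dp(-22,0,1.5),Mb@R.from_euler('y',t,degrees=True).as_matrix(),[.95,.95,-.95,2.05,1.1,.3,1.6]); print('B',t,x.round(2),round(e,2),round(a,2))
E
```

```text
{'clock': 13.75, 'qpos': [0.606, 0.795, -0.361, 2.035, -1.099, 0.233, 0.593], 'eef_pos': [596.161, -92.736, 71.479], 'tool_rot': [-3.131, -0.519, 0.721], 'force': [0.468, 0.237, 0.104], 'width': 42.913}
1.5 0 [ 0.6   0.8  -0.35  2.03 -1.08  0.25  0.58] err mm 2.74 deg 1.13
1.5 -3 [ 0.52  0.77 -0.28  2.03 -1.08  0.25  0.54] err mm 0.2 deg 0.08
1.5 3 [ 0.67  0.82 -0.42  2.03 -1.08  0.25  0.62] err mm 5.05 deg 2.09
1.5 6 [ 0.75  0.86 -0.49  2.03 -1.08  0.25  0.67] err mm 7.11 deg 2.94
1.5 -6 [ 0.41  0.75 -0.17  2.01 -1.    0.29  0.41] err mm 0.0 deg 0.0
6 0 [ 0.6   0.79 -0.35  2.04 -1.08  0.25  0.58] err mm 2.29 deg 0.94
6 -3 [ 0.52  0.76 -0.28  2.04 -1.07  0.25  0.52] err mm 0.0 deg 0.0
6 3 [ 0.68  0.82 -0.42  2.04 -1.08  0.25  0.62] err mm 4.61 deg 1.9
6 6 [ 0.76  0.85 -0.49  2.04 -1.08  0.25  0.67] err mm 6.68 deg 2.75
6 -6 [ 0.41  0.74 -0.16  2.01 -0.99  0.29  0.4 ] err mm 0.0 deg 0.0
B 0 [ 0.96  1.02 -0.95  2.02  1.11  0.31  1.65] 0.0 0.0
B 3 [ 0.93  1.   -0.96  2.    1.08  0.38  1.65] 0.0 0.0
B -3 [ 0.99  1.04 -0.95  2.04  1.14  0.25  1.66] 0.0 0.0
```

{"name": "move_arm", "arguments": {"increments": [[0,0,0,0,-1,0],[0,0,0,0,-2,0],[0,0,0,0,-3,0],[0,0,0,0,-3.5,0],[0,0,0,0,-3.5,0],[0,0,0,0,-3.5,0]]}}

```text
clock: 14.35
eef_pos: [595.9, -92.9, 71.7]
tool_rot: [-3.132, -0.458, 0.722]
force: [0.4, -0.8, 0.5]
width: 42.7
```

Run:
```python
from nxt import *
n,xd,M=deck(HY,1); s=st(); decktcp(s); print(rel(*cur(s),dp(-23,0,1.2),M@R.from_euler('y',-3.5,degrees=True).as_matrix()).round(2),lampdist(np.array(s['qpos'])))
```

```text
{'clock': 14.35, 'qpos': [0.48, 0.764, -0.218, 2.014, -1.036, 0.292, 0.48], 'eef_pos': [595.914, -92.886, 71.685], 'tool_rot': [-3.132, -0.458, 0.722], 'force': [0.422, -0.847, 0.535], 'width': 42.739}
TCP u,y,h [-22.1  -4.4   4.9] tool z vs -n deg 3.82
[-0.06 -0.44  0.38 -0.54  0.29 -0.03] (np.float64(91.12204014320216), array([125., -73., 514.]))
```

{"name": "move_arm", "arguments": {"increments": [[0,-0.2,0,-0.3,0.1,0],[0,-0.44,0,-0.5,0.1,0],[0,-0.44,0.3,-0.5,0.1,0],[0,-0.44,0.3,-0.5,0.1,0],[0,-0.44,0.3,-0.5,0.1,0]]}}

```text
clock: 14.85
eef_pos: [594.1, -88.7, 68.9]
tool_rot: [-3.14, -0.459, 0.721]
force: [0.2, 0.2, 0.5]
width: 42.7
```

Run:
```python
from nxt import *
n,xd,M=deck(HY,1); s=st(); decktcp(s); print(rel(*cur(s),dp(-23,0,1.2),M@R.from_euler('y',-3.5,degrees=True).as_matrix()).round(2),lampdist(np.array(s['qpos'])))
```

```text
{'clock': 14.85, 'qpos': [0.497, 0.769, -0.256, 2.031, -1.064, 0.251, 0.507], 'eef_pos': [594.083, -88.747, 68.884], 'tool_rot': [-3.14, -0.459, 0.721], 'force': [0.17, 0.245, 0.536], 'width': 42.7}
TCP u,y,h [-22.4  -0.1   1.8] tool z vs -n deg 3.68
[-0.06 -0.01  0.06 -0.05  0.18 -0.05] (np.float64(93.75989507512774), array([116., -71., 503.]))
```

Good: close the jaws.

{"name": "move_arm", "arguments": {"increments": [[0,0,0,0,0,0],[0,0,0,0,0,0],[0,0,0,0,0,0],[0,0,0,0,0,0],[0,0,0,0,0,0],[0,0,0,0,0,0],[0,0,0,0,0,0],[0,0,0,0,0,0]], "grip": -1}}

```text
clock: 15.65
eef_pos: [594.1, -88.5, 69.1]
tool_rot: [-3.14, -0.459, 0.722]
force: [-0.6, 0.1, 1.7]
width: 12.3
```

Run:
```python
from h import *
s=st(); decktcp(s); print(cur(s)[1].T@np.array(s['force']))
p0,M0=cur(s); n=deck(HY,1)[0]; print('n in tool',(M0.T@n).round(4))
```

```text
{'clock': 15.65, 'qpos': [0.497, 0.769, -0.256, 2.031, -1.064, 0.251, 0.507], 'eef_pos': [594.053, -88.485, 69.068], 'tool_rot': [-3.14, -0.459, 0.722], 'force': [-0.575, 0.139, 1.721], 'width': 12.301}
TCP u,y,h [-22.1   0.1   1.8] tool z vs -n deg 3.68
[ 0.45824313 -0.48626388 -1.69225375]
n in tool [-0.0642 -0.0011 -0.9979]
```

{"name": "move_arm", "arguments": {"increments": [[0,0,-0.3,0,0,0],[-0.1,0,-0.9,0,0,0],[-0.1,0,-1.8,0,0,0],[-0.2,0,-3,0,0,0],[-0.3,0,-5,0,0,0],[-0.5,0,-8,0,0,0],[-0.7,0,-11,0,0,0],[-0.7,0,-11,0,0,0],[-0.7,0,-11,0,0,0]]}}

```text
clock: 16.55
eef_pos: [553.0, -125.5, 165.7]
tool_rot: [3.14, -0.46, 0.722]
force: [-0.6, 0.3, -1.2]
width: 12.3
```

Run:
```python
from nxt import *
s=st(); decktcp(s)
w=snap('wrist','k.png');np.savez('k.npz',p=s['eef_pos'],o=s['tool_rot']);cv2.imwrite('pics/k4.png',cv2.resize(w[110:384,110:400,::-1],(580,548),interpolation=cv2.INTER_CUBIC))
n,xd,M=deck(HY,1); T=R.from_euler('y',-3.5,degrees=True).as_matrix(); p=np.array(s['eef_pos'])
for d in(1,-1):
    z=lambda a:(p,cur(s)[1]@R.from_rotvec([0,0,d*np.radians(a)]).as_matrix())
    steps([z(90),(p,deck(HY,-1)[2]@T),(dp(-22,0,30),deck(HY,-1)[2]@T),(dp(-22,0,3),deck(HY,-1)[2]@T)],s)
```

```text
{'clock': 16.55, 'qpos': [0.465, 0.563, -0.059, 2.047, -0.895, 0.5, 0.361], 'eef_pos': [553.032, -125.488, 165.669], 'tool_rot': [3.14, -0.46, 0.722], 'force': [-0.574, 0.264, -1.188], 'width': 12.318}
TCP u,y,h [-21.7  -0.5 113.1] tool z vs -n deg 3.66
[ 553. -125.  166.] [0.0, 0.0, 0.0, -0.0, 0.0, 90.0] rows 12 step [0.0, 0.0, 0.0, -0.0, 0.0, 7.5] q [0.24, 0.58, 0.3, 2.04, -1.09, 0.69, -1.02] 72 0.02
[ 553. -125.  166.] [0.0, 0.0, 0.0, 5.57, -5.67, 89.87] rows 12 step [0.0, 0.0, 0.0, 0.464, -0.473, 7.489] q [0.2, 0.64, 0.48, 2.09, -1.32, 0.88, -2.31] 58 1.43
[584. -98.  94.] [0.54, 0.05, 8.29, 0.0, 0.0, 0.0] rows 2 step [0.27, 0.025, 4.147, 0.0, 0.0, 0.0] q [0.17, 0.78, 0.4, 2.08, -1.53, 0.82, -2.16] 45 1.17
[594. -89.  70.] [0.16, 0.0, 2.69, 0.0, 0.0, 0.0] rows 1 step [0.165, 0.0, 2.695, 0.0, 0.0, 0.0] q [0.16, 0.83, 0.38, 2.07, -1.59, 0.81, -2.12] 40 1.51
[ 553. -125.  166.] [0.0, 0.0, 0.0, 0.0, 0.0, -90.0] rows 12 step [0.0, 0.0, 0.0, 0.0, 0.0, -7.5] q [0.76, 0.61, -0.46, 2.05, -0.45, 0.38, 1.54] 98 0.0
[ 553. -125.  166.] [0.0, 0.0, 0.0, -5.67, -5.57, -89.87] rows 12 step [0.0, 0.0, 0.0, -0.473, -0.464, -7.489] q [1.11, 0.79, -0.91, 2.09, 0.2, 0.26, 2.55] 129 0.06
[584. -98.  94.] [0.54, 0.05, 8.29, 0.0, 0.0, 0.0] rows 2 step [0.27, 0.025, 4.147, 0.0, 0.0, 0.0] q [0.92, 0.9, -0.75, 2.09, 0.24, 0.09, 2.53] 154 0.34
[594. -89.  70.] [0.16, 0.0, 2.69, 0.0, 0.0, 0.0] rows 1 step [0.165, 0.0, 2.695, 0.0, 0.0, 0.0] q [0.87, 0.94, -0.71, 2.08, 0.24, 0.05, 2.53] 145 0.6
```

View pics/k4.png

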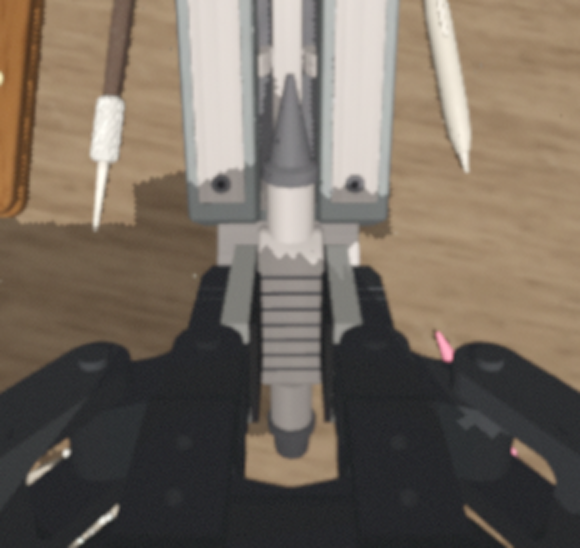

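```bash
python3 -c "
from h import *
s=ctrl.read_state();p,M=cur(s);np.savez('s.npz',q=s['qpos'],p=p,M=M)"
cat > plan4.py <<'E'
from plan import *
seed=int(sys.argv[1]); rng=np.random.default_rng(seed); Z=np.load('s.npz'); q0,p0,M2=Z['q'],Z['p'],Z['M']
T=R.from_euler('y',-3.5,degrees=True).as_matrix(); Mb=deck(HY,-1)[2]@T; up=dp(-22,0,110)
def seq(): return [(up,Mb),(dp(-22,0,35),Mb),(dp(-22,0,3),Mb)]
def dec(v): return [(p0+[0,-40,120]+u[:3]*80, M2@R.from_rotvec([0,0,-np.pi*(.3+.4*i)]).as_matrix()@R.from_rotvec(u[3:]*[.5,.5,.8]).as_matrix()) for i,u in enumerate(v.reshape(-1,6))]
def cost(v,full=0):
    P=dec(v); pp=np.array([p for p,_ in P]); pz=np.sum(np.maximum(0,260-pp[:,2]))/50+np.sum(np.maximum(0,pp[:,1]+90))/50+.1*np.linalg.norm(v)+2*sum(max(0,M[2,2]+.5) for _,M in P)
    S=P+seq(); q,mn,vi,o=run(q0,S)
    if full: return q,mn,vi,o,P
    return pz+5*vi+max(0,95-mn)/10+4*(len(S)-len(o))+5*max(0,.35-q[5])+3*max(0,-1.15-q[2])
if __name__=='__main__':
    t=time.time();best=(1e9,)
    while time.time()-t<150:
        c=1e9
        for _ in range(10):
            v2=rng.normal(size=12); c2=cost(v2)
            if c2<c: v,c=v2,c2
        sg=.4
        for i in range(150):
            v2=v+rng.normal(size=12)*sg*(rng.random(12)<.5); c2=cost(v2)
            if c2<c: v,c=v2,c2;sg=min(.6,sg*1.2)
            else: sg*=.97
        if c<best[0]:
            best=(c,v); q,mn,vi,o,P=cost(v,1); print(round(c,3),v.round(2).tolist(),round(mn),round(vi,2),[x.round(2).tolist() for x in o],[p.round().tolist() for p,_ in P],[M[:,2].round(2).tolist() for _,M in P],flush=True)
E
for i in 1 2 3 4; do timeout 200 env OMP_NUM_THREADS=1 python3 plan4.py $i > po$i.txt 2>&1 & done; wait; tail -qn1 po?.txt
```

```text
1.475 [-2.8, -1.59, 1.0, -0.11, 0.49, -2.29, 0.01, 0.93, 2.36, 1.99, -0.4, 0.51] 97 0.16 [[1.43, 0.39, -0.62, 1.74, -0.21, 1.33, 2.89], [0.25, 0.44, -0.84, 1.53, 0.9, 1.69, 0.1], [1.28, 1.06, -1.32, 2.1, 1.1, 0.53, 1.7], [1.11, 1.08, -1.11, 2.08, 1.31, 0.38, 1.52], [1.04, 1.1, -1.03, 2.07, 1.43, 0.32, 1.4]] [[329.0, -292.0, 365.0], [553.0, -90.0, 474.0]] [[0.17, 0.44, -0.88], [0.03, -0.61, -0.79]]
1.249 [-2.76, 0.5, 0.19, 0.06, -0.44, -1.66, -1.01, 0.24, 0.81, 1.53, 0.28, -0.1] 97 0.12 [[1.21, -0.04, -0.46, 2.44, -0.78, 0.64, 2.74], [0.69, 0.38, -1.03, 1.9, 0.8, 1.26, 0.69], [1.27, 1.04, -1.3, 2.1, 1.11, 0.5, 1.69], [1.1, 1.07, -1.1, 2.08, 1.3, 0.37, 1.53], [1.03, 1.09, -1.01, 2.07, 1.42, 0.3, 1.41]] [[332.0, -125.0, 300.0], [472.0, -145.0, 350.0]] [[0.45, 0.12, -0.89], [0.04, -0.4, -0.91]]
5.507 [-0.34, -0.13, 0.67, 0.92, 1.47, 0.72, -1.16, -1.78, -0.23, 1.81, 0.46, -0.62] 94 0.71 [[0.79, 0.85, -0.18, 1.31, -0.61, 1.8, 0.43], [0.4, 0.38, -0.27, 2.1, 1.06, 0.76, 1.09], [1.18, 0.87, -1.06, 2.1, 0.66, 0.31, 2.11], [0.98, 0.93, -0.84, 2.09, 0.73, 0.14, 2.04], [0.9, 0.96, -0.75, 2.07, 0.75, 0.06, 2.03]] [[526.0, -175.0, 338.0], [460.0, -307.0, 266.0]] [[-0.06, 0.88, -0.47], [0.09, -0.56, -0.82]]
1.23 [-1.17, 0.48, 1.79, -0.22, -0.41, -1.91, -1.58, -0.49, 0.66, 2.13, 0.02, 0.24] 96 0.08 [[1.01, 0.0, -0.39, 2.06, -0.7, 0.9, 2.61], [0.47, 0.39, -0.8, 2.01, 0.96, 1.36, 0.23], [1.27, 1.04, -1.3, 2.1, 1.08, 0.5, 1.73], [1.1, 1.06, -1.08, 2.08, 1.28, 0.35, 1.54], [1.02, 1.07, -0.98, 2.07, 1.4, 0.27, 1.43]] [[459.0, -126.0, 428.0], [427.0, -204.0, 338.0]] [[0.52, 0.23, -0.82], [-0.07, -0.63, -0.77]]
```

Run:
```python
import sys; sys.argv=['',1]
from nxt import *; import plan4
v=np.array([-1.17, 0.48, 1.79, -0.22, -0.41, -1.91, -1.58, -0.49, 0.66, 2.13, 0.02, 0.24])
P=plan4.dec(v); np.savez('wp.npz',p=[p for p,_ in P],M=[m for _,m in P])
steps(P+[(dp(-22,0,85),plan4.Mb)])
```

```text
{'clock': 16.6, 'qpos': [0.465, 0.565, -0.06, 2.048, -0.895, 0.5, 0.361], 'eef_pos': [552.798, -124.65, 164.81], 'tool_rot': [-3.141, -0.46, 0.722], 'force': [-0.699, 0.796, -0.803], 'width': 12.52}
[ 459. -126.  428.] [5.29, -6.09, -26.74, -12.97, -9.01, -141.24] rows 18 step [0.294, -0.339, -1.486, -0.72, -0.5, -7.847] q [1.01, 0.0, -0.39, 2.06, -0.7, 0.9, 2.6] 97 0.0
[ 426. -204.  338.] [7.13, -9.3, 3.91, 60.1, 19.99, 18.79] rows 9 step [0.792, -1.034, 0.434, 6.678, 2.221, 2.088] q [0.48, 0.39, -0.8, 2.01, 0.95, 1.35, 0.24] 122 0.0
[ 563. -116.  141.] [-2.65, 23.79, 8.75, -60.81, -35.56, -56.21] rows 12 step [-0.221, 1.983, 0.729, -5.068, -2.963, -4.684] q [1.22, 1.04, -1.23, 2.1, 1.13, 0.44, 1.68] 92 0.01
```

{"name": "move_arm", "arguments": {"increments": [[0.3,-0.3,-1.5,-0.7,-0.5,-7.8],[0.6,-0.7,-3,-1.4,-1,-15.7],[0.9,-1,-4.5,-2.2,-1.5,-23.5],[1.2,-1.4,-5.9,-2.9,-2,-31.4],[1.5,-1.7,-7.4,-3.6,-2.5,-39.2],[1.8,-2,-8.9,-4.3,-3,-47.1],[2.1,-2.4,-10.4,-5,-3.5,-54.9],[2.4,-2.7,-11.9,-5.8,-4,-62.8],[2.6,-3,-13.4,-6.5,-4.5,-70.6],[2.9,-3.4,-14.9,-7.2,-5,-78.5],[3.2,-3.7,-16.3,-7.9,-5.5,-86.3],[3.5,-4.1,-17.8,-8.6,-6,-94.2],[3.8,-4.4,-19.3,-9.4,-6.5,-102],[4.1,-4.7,-20.8,-10.1,-7,-109.9],[4.4,-5.1,-22.3,-10.8,-7.5,-117.7],[4.7,-5.4,-23.8,-11.5,-8,-125.6],[5,-5.8,-25.3,-12.2,-8.5,-133.4],[5.3,-6.1,-26.7,-13,-9,-141.2],[5.3,-6.1,-26.7,-13,-9,-141.2],[5.3,-6.1,-26.7,-13,-9,-141.2]]}}

```text
clock: 18.6
eef_pos: [459.4, -126.0, 426.5]
tool_rot: [2.871, 0.548, 3.078]
force: [-0.3, -0.5, 0.0]
width: 12.6
```

{"name": "move_arm", "arguments": {"increments": [[0.8,-1,0.4,6.7,2.2,2.1],[1.6,-2.1,0.9,13.4,4.4,4.2],[2.4,-3.1,1.3,20,6.7,6.3],[3.2,-4.1,1.7,26.7,8.9,8.4],[4,-5.2,2.2,33.4,11.1,10.4],[4.8,-6.2,2.6,40.1,13.3,12.5],[5.5,-7.2,3,46.7,15.5,14.6],[6.3,-8.3,3.5,53.4,17.8,16.7],[7.1,-9.3,3.9,60.1,20,18.8],[7.1,-9.3,3.9,60.1,20,18.8],[7.1,-9.3,3.9,60.1,20,18.8]]}}

```text
clock: 19.7
eef_pos: [428.3, -201.3, 334.8]
tool_rot: [-2.504, 0.275, 2.681]
force: [0.4, -0.2, -0.6]
width: 12.8
```

Run:
```python
import sys; sys.argv=['',1]
from nxt import *; import plan4
steps([(dp(-22,0,85),plan4.Mb),(dp(-22,0,30),plan4.Mb),(dp(-22,0,3),plan4.Mb)])
```

```text
{'clock': 19.7, 'qpos': [0.333, 0.36, -0.582, 1.999, 0.877, 1.289, 0.317], 'eef_pos': [428.315, -201.306, 334.769], 'tool_rot': [-2.504, 0.275, 2.681], 'force': [0.417, -0.186, -0.621], 'width': 12.815}
[ 563. -116.  141.] [-2.71, 23.38, 8.67, -60.82, -35.72, -56.19] rows 12 step [-0.226, 1.948, 0.722, -5.068, -2.976, -4.682] q [1.21, 1.02, -1.2, 2.1, 1.09, 0.41, 1.71] 93 0.18
[584. -98.  94.] [0.34, -0.0, 5.49, 0.0, 0.0, 0.0] rows 2 step [0.168, -0.0, 2.745, 0.0, 0.0, 0.0] q [1.06, 1.03, -1.01, 2.08, 1.24, 0.28, 1.57] 166 0.0
[594. -89.  70.] [0.16, 0.0, 2.69, 0.0, 0.0, 0.0] rows 1 step [0.165, 0.0, 2.695, 0.0, 0.0, 0.0] q [0.98, 1.03, -0.91, 2.07, 1.33, 0.2, 1.48] 160 0.09
```

{"name": "move_arm", "arguments": {"increments": [[-0.2,1.9,0.7,-5.1,-3,-4.7],[-0.5,3.9,1.4,-10.1,-6,-9.4],[-0.7,5.8,2.2,-15.2,-8.9,-14],[-0.9,7.8,2.9,-20.3,-11.9,-18.7],[-1.1,9.7,3.6,-25.3,-14.9,-23.4],[-1.4,11.7,4.3,-30.4,-17.9,-28.1],[-1.6,13.6,5.1,-35.5,-20.8,-32.8],[-1.8,15.6,5.8,-40.5,-23.8,-37.5],[-2,17.5,6.5,-45.6,-26.8,-42.1],[-2.3,19.5,7.2,-50.7,-29.8,-46.8],[-2.5,21.4,7.9,-55.8,-32.7,-51.5],[-2.7,23.4,8.7,-60.8,-35.7,-56.2],[-2.7,23.4,8.7,-60.8,-35.7,-56.2],[-2.7,23.4,8.7,-60.8,-35.7,-56.2],[-2.7,23.4,8.7,-60.8,-35.7,-56.2]]}}

```text
clock: 21.2
eef_pos: [562.2, -117.2, 145.5]
tool_rot: [-3.137, 0.586, -2.416]
force: [0.4, 0.3, -0.7]
width: 12.3
```

Run:
```python
import sys; sys.argv=['',1]
from nxt import *; import plan4
s=st(); decktcp(s); steps([(dp(-22,0,28),plan4.Mb),(dp(-22,0,3),plan4.Mb)],s)
w=snap('wrist','l.png');np.savez('l.npz',p=s['eef_pos'],o=s['tool_rot']);cv2.imwrite('pics/l4.png',cv2.resize(w[110:384,110:400,::-1],(580,548),interpolation=cv2.INTER_CUBIC))
# scraper pose in tool from pre-flip picture
Z=np.load('k.npz'); C=cam('wrist',dict(eef_pos=Z['p'],tool_rot=Z['o'])); p0,M0=Z['p'],R.from_euler('xyz',Z['o']).as_matrix()
g=lambda x,y:(x/2+110,y/2+110)
for nm,uv,d in(('fresh',g(290,75),-10),('worn',g(292,457),-10),('bodyR',g(290,247),-17),('bodyF',g(291,383),-17)):
    o,v=ray(C,uv); a=M0.T@(o-p0); b=M0.T@v; print(nm,(a+b*(d-a[2])/b[2]).round(1))
```

```text
{'clock': 21.2, 'qpos': [1.188, 0.971, -1.212, 2.082, 1.068, 0.429, 1.696], 'eef_pos': [562.193, -117.217, 145.548], 'tool_rot': [-3.137, 0.586, -2.416], 'force': [0.443, 0.296, -0.732], 'width': 12.283}
TCP u,y,h [-21.   -0.4  89.5] tool z vs -n deg 3.57
[584. -97.  92.] [0.48, 0.06, 6.13, -0.19, 0.06, 0.13] rows 2 step [0.239, 0.029, 3.067, -0.096, 0.032, 0.065] q [1.05, 1.03, -1.0, 2.08, 1.24, 0.27, 1.57] 165 0.0
[594. -89.  70.] [0.15, 0.0, 2.5, 0.0, 0.0, 0.0] rows 1 step [0.153, 0.0, 2.495, 0.0, 0.0, 0.0] q [0.98, 1.03, -0.9, 2.07, 1.32, 0.19, 1.49] 160 0.12
fresh [ 51.3  -0.3 -10. ]
worn [-44.6   0.3 -10. ]
bodyR [ 16.5  -0.3 -17. ]
bodyF [-17.2  -0.  -17. ]
```

View pics/l4.png

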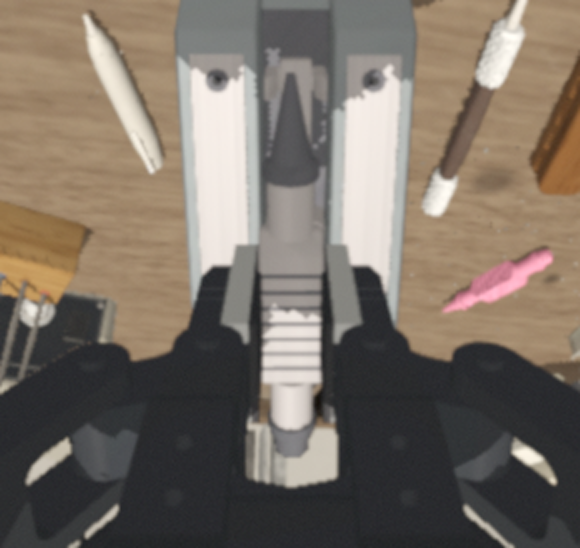

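{"name": "move_arm", "arguments": {"increments": [[0.1,0,2,0,0,0],[0.2,0,4,-0.1,0,0.1],[0.4,0,6,-0.2,0,0.1],[0.4,0,7.2,-0.2,0,0.1],[0.4,0,7.2,-0.2,0,0.1],[0.4,0,7.2,-0.2,0,0.1]]}}

```text
clock: 21.85
eef_pos: [590.1, -94.4, 84.1]
tool_rot: [-3.139, 0.585, -2.416]
force: [-0.3, 0.1, -1.3]
width: 12.4
```

Run:
```python
import sys; sys.argv=['',1]
from nxt import *; import plan4
s=st(); decktcp(s); print(rel(*cur(s),dp(-21.5,.1,14),plan4.Mb).round(2))
ctrl.read_state(); s=ctrl.read_state(); decktcp(s); print(rel(*cur(s),dp(-21.5,.1,3),plan4.Mb).round(2))
```

```text
{'clock': 21.85, 'qpos': [1.024, 1.006, -1.013, 2.07, 1.292, 0.28, 1.487], 'eef_pos': [590.098, -94.409, 84.15], 'tool_rot': [-3.139, 0.585, -2.416], 'force': [-0.335, 0.055, -1.267], 'width': 12.415}
TCP u,y,h [-20.6  -1.7  18.3] tool z vs -n deg 3.55
[ 0.12  0.18  0.43 -0.07  0.05  0.15]
TCP u,y,h [-20.6  -1.7  18.3] tool z vs -n deg 3.55
[ 0.19  0.18  1.52 -0.07  0.05  0.15]
```

{"name": "move_arm", "arguments": {"increments": [[0.1,0.17,0.2,0,0,0.1],[0.12,0.17,0.3,0,0,0.1],[0.12,0.17,0.3,0,0,0.1],[0.12,0.17,0.3,0,0,0.1]]}}

```text
clock: 22.25
eef_pos: [588.8, -93.0, 78.4]
tool_rot: [3.137, 0.587, -2.424]
force: [0.5, -0.2, -1.4]
width: 12.7
```

Run:
```python
import sys; sys.argv=['',1]
from nxt import *; import plan4
s=st(); decktcp(s); print(rel(*cur(s),dp(-21.5,.1,3),plan4.Mb).round(2))
w=snap('wrist','m.png');cv2.imwrite('pics/m4.png',cv2.resize(w[130:384,110:400,::-1],(580,508),interpolation=cv2.INTER_CUBIC))
```

```text
{'clock': 22.25, 'qpos': [1.021, 1.016, -1.006, 2.073, 1.325, 0.275, 1.454], 'eef_pos': [588.833, -93.035, 78.363], 'tool_rot': [3.137, 0.587, -2.424], 'force': [0.487, -0.244, -1.401], 'width': 12.713}
TCP u,y,h [-23.5   0.2  13.3] tool z vs -n deg 3.61
[-0.13 -0.01  1.05  0.12  0.11 -0.23]
```

View pics/m4.png

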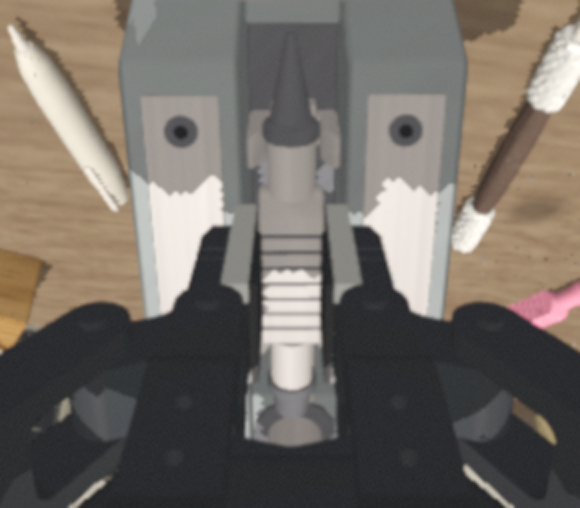

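Run:
```python
from h import *
s=st(); decktcp(s); C=cam('wrist',s); f=lambda x,y:(x/2+110,y/2+130)
for nm,x,y,h in(('forkL front',262,110,16.5),('forkL rear',258,165,16.5),('forkR',325,110,16.5),('forkR rear',325,165,16.5),('collar front',290,140,24),('body front edge',290,195,30),('body rear',290,342,30),('tip',291,32,24),('deckfrontedge L',140,98,0)): print(nm,deckpix(C,f(x,y),h))
```

```text
{'clock': 22.3, 'qpos': [1.021, 1.016, -1.006, 2.073, 1.325, 0.275, 1.454], 'eef_pos': [588.872, -92.964, 78.322], 'tool_rot': [3.137, 0.587, -2.424], 'force': [-0.187, -0.149, -0.286], 'width': 12.757}
TCP u,y,h [-23.4   0.2  13.3] tool z vs -n deg 3.62
forkL front [-57.7  -6. ]
forkL rear [-44.6  -7.2]
forkR [-57.7   7.6]
forkR rear [-44.5   7.8]
collar front [-53.9  -0. ]
body front edge [-44.2  -0.1]
body rear [-6.5 -0.2]
tip [-76.9   0.3]
deckfrontedge L [-54.6 -36.3]
```

{"name": "move_arm", "arguments": {"increments": [[-0.18,0,0,0,0.1,-0.2],[-0.18,0,0.2,0.1,0.1,-0.2],[-0.18,0,0.5,0.1,0.1,-0.2],[-0.18,0,0.8,0.1,0.1,-0.2],[-0.18,0,1,0.1,0.1,-0.2],[-0.18,0,1,0.1,0.1,-0.2],[-0.18,0,1,0.1,0.1,-0.2]]}}

```text
clock: 23.0
eef_pos: [594.1, -88.0, 70.8]
tool_rot: [3.141, 0.585, -2.419]
force: [0.4, 0.3, -1.4]
width: 12.5
```

Run:
```python
import sys; sys.argv=['',1]
from nxt import *; import plan4
s=st(); decktcp(s); print(rel(*cur(s),dp(-21.5,.1,2.5),plan4.Mb).round(2))
```

```text
{'clock': 23.0, 'qpos': [1.0, 1.028, -0.994, 2.068, 1.386, 0.273, 1.395], 'eef_pos': [594.125, -87.999, 70.84], 'tool_rot': [3.141, 0.585, -2.419], 'force': [0.401, 0.302, -1.402], 'width': 12.535}
TCP u,y,h [-20.9   0.4   3.2] tool z vs -n deg 3.5
[ 0.06 -0.03  0.06  0.04 -0.   -0.  ]
```

{"name": "move_arm", "arguments": {"increments": [[0,0,0.1,0,0,0],[0,0,0.1,0,0,0],[0,0,0.1,0,0,0]]}}

```text
clock: 23.3
eef_pos: [594.6, -87.8, 70.2]
tool_rot: [3.141, 0.585, -2.419]
force: [1.1, -0.4, -0.3]
width: 12.6
```

Run:
```python
from h import *
s=st(); decktcp(s); print((np.array(s['force'])@deck(HY,1)[0]).round(2), (cur(s)[1].T@deck(HY,1)[0]).round(3))
```

```text
{'clock': 23.3, 'qpos': [0.998, 1.029, -0.993, 2.068, 1.392, 0.272, 1.389], 'eef_pos': [594.572, -87.791, 70.152], 'tool_rot': [3.141, 0.585, -2.419], 'force': [1.106, -0.367, -0.301], 'width': 12.649}
TCP u,y,h [-20.9   0.3   2.4] tool z vs -n deg 3.5
-0.55 [-0.061  0.    -0.998]
```

Open, then lift straight out.

{"name": "move_arm", "arguments": {"increments": [[0,0,0,0,0,0],[0,0,0,0,0,0],[0,0,0,0,0,0],[0,0,0,0,0,0],[0,0,-0.5,0,0,0],[-0.1,0,-2,0,0,0],[-0.3,0,-5,0,0,0],[-0.5,0,-8,0,0,0],[-0.6,0,-10,0,0,0],[-0.6,0,-10,0,0,0]], "grip": 0}}

```text
clock: 24.3
eef_pos: [557.3, -122.5, 158.9]
tool_rot: [-3.139, 0.586, -2.42]
force: [0.2, 0.5, 0.4]
width: 42.9
```

Run:
```python
from h import *
s=st(); decktcp(s); np.savez('n.npz',p=s['eef_pos'],o=s['tool_rot'])
w=snap('wrist','n.png');cv2.imwrite('pics/n4.png',cv2.resize(w[80:340,110:400,::-1],(580,520),interpolation=cv2.INTER_CUBIC))
```

```text
{'clock': 24.3, 'qpos': [1.212, 0.947, -1.226, 2.078, 0.988, 0.439, 1.765], 'eef_pos': [557.251, -122.481, 158.922], 'tool_rot': [-3.139, 0.586, -2.42], 'force': [0.194, 0.543, 0.373], 'width': 42.928}
TCP u,y,h [-20.6  -1.  104.7] tool z vs -n deg 3.57
```

View pics/n4.png

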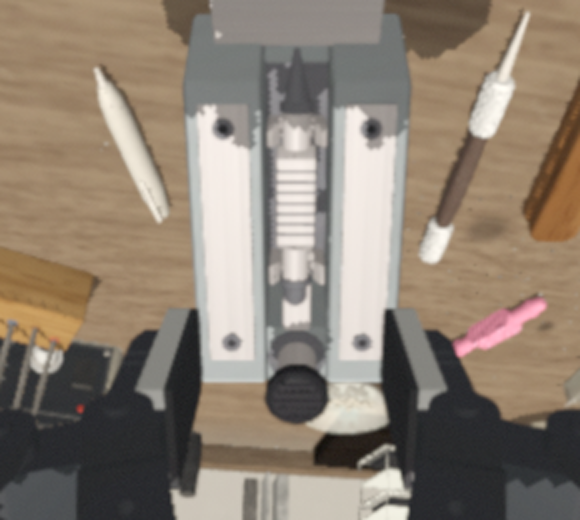

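Run:
```python
from nxt import *
Z=np.load('n.npz'); C=cam('wrist',dict(eef_pos=Z['p'],tool_rot=Z['o'])); f=lambda x,y:(x/2+110,y/2+80)
print('pad',deckpix(C,f(297,395),32),'fresh',deckpix(C,f(297,48),12),'worn',deckpix(C,f(296,302),12))
s=st(); M=deck(HY,-1)[2]; steps([(dp(52,0,90),M),(dp(52,0,42),M),(dp(52,0,8),M)],s)
```

```text
pad [49.8  1.1] fresh [-77.1   0.7] worn [20.5  0.7]
{'clock': 24.35, 'qpos': [1.21, 0.948, -1.224, 2.079, 0.991, 0.439, 1.763], 'eef_pos': [557.035, -122.029, 157.636], 'tool_rot': [-3.14, 0.585, -2.42], 'force': [-0.105, 0.418, -0.604], 'width': 42.557}
[609. -75. 182.] [-7.21, 0.06, 1.8, -0.1, 3.51, -0.04] rows 2 step [-3.607, 0.032, 0.898, -0.052, 1.754, -0.02] q [1.05, 0.93, -1.2, 1.99, 0.95, 0.52, 1.7] 164 0.0
[627. -59. 141.] [-0.0, -0.0, 4.8, 0.0, 0.0, 0.0] rows 2 step [-0.0, -0.0, 2.4, 0.0, 0.0, 0.0] q [0.95, 0.96, -1.08, 1.98, 1.04, 0.43, 1.62] 157 0.0
[640. -48. 111.] [-0.0, -0.0, 3.4, 0.0, 0.0, 0.0] rows 1 step [-0.0, -0.0, 3.4, 0.0, 0.0, 0.0] q [0.87, 0.98, -1.0, 1.97, 1.1, 0.36, 1.56] 147 0.0
```

{"name": "move_arm", "arguments": {"increments": [[-1.8,0,0,0,1,0],[-3.6,0,0.5,0,2,0],[-5.4,0,1.2,0,3,0],[-7.2,0.1,1.8,-0.1,3.5,0],[-7.2,0.1,3.5,-0.1,3.5,0],[-7.2,0.1,5.5,-0.1,3.5,0],[-7.2,0.1,6.2,-0.1,3.5,0],[-7.2,0.1,6.2,-0.1,3.5,0],[-7.2,0.1,6.2,-0.1,3.5,0]], "grip": -1}}

```text
clock: 25.25
eef_pos: [626.8, -57.7, 144.8]
tool_rot: [3.139, 0.524, -2.419]
force: [-0.2, -0.3, 0.7]
width: 0.1
```

Run:
```python
from h import *
s=st(); decktcp(s); print(rel(*cur(s),dp(52,0,7),deck(HY,-1)[2]).round(2))
```

```text
{'clock': 25.25, 'qpos': [0.936, 0.921, -1.103, 1.963, 1.001, 0.45, 1.623], 'eef_pos': [626.828, -57.721, 144.816], 'tool_rot': [3.139, 0.524, -2.419], 'force': [-0.234, -0.28, 0.665], 'width': 0.064}
TCP u,y,h [54.6  1.5 45. ] tool z vs -n deg 0.16
[ 0.26 -0.16  3.8   0.16 -0.    0.01]
```

{"name": "move_arm", "arguments": {"increments": [[0.2,-0.1,0.8,0,0,0],[0.2,-0.1,1.5,0,0,0],[0.2,-0.1,2.1,0,0,0],[0.2,-0.1,2.7,0,0,0],[0.2,-0.1,3.2,0,0,0],[0.2,-0.1,3.6,0,0,0],[0.2,-0.1,3.7,0,0,0],[0.2,-0.1,3.7,0,0,0]]}}

```text
clock: 26.05
eef_pos: [640.1, -47.3, 111.7]
tool_rot: [3.139, 0.523, -2.419]
force: [-0.7, -1.1, 1.2]
width: 0.2
```

Run:
```python
from h import *
s=st(); decktcp(s); print('force along n',(np.array(s['force'])@deck(HY,1)[0]).round(2))
```

```text
{'clock': 26.05, 'qpos': [0.862, 0.948, -1.011, 1.955, 1.073, 0.381, 1.559], 'eef_pos': [640.13, -47.343, 111.714], 'tool_rot': [3.139, 0.523, -2.419], 'force': [-0.68, -1.082, 1.234], 'width': 0.151}
TCP u,y,h [52.7  0.5  7.9] tool z vs -n deg 0.14
force along n 1.68
```

{"name": "move_arm", "arguments": {"increments": [[0,0,0.12,0,0,0],[0,0,0.24,0,0,0],[0,0,0.24,0,0,0]]}}

```text
clock: 26.35
eef_pos: [640.6, -47.0, 111.1]
tool_rot: [3.141, 0.523, -2.419]
force: [-10.1, -7.1, 15.2]
width: 0.1
```

Run:
```python
from h import *
s=st(); decktcp(s); print('force along n',(np.array(s['force'])@deck(HY,1)[0]).round(2))
```

```text
{'clock': 26.35, 'qpos': [0.858, 0.947, -1.007, 1.955, 1.076, 0.377, 1.554], 'eef_pos': [640.613, -47.047, 111.13], 'tool_rot': [3.141, 0.523, -2.419], 'force': [-10.095, -7.106, 15.232], 'width': 0.092}
TCP u,y,h [52.9  0.4  7.1] tool z vs -n deg 0.06
force along n 19.33
```

{"name": "move_arm", "arguments": {"increments": [[0,0,-1,0,0,0],[0,0,-3,0,0,0],[0,0,-6,0,0,0],[2.4,0,-8.5,0,0,0],[4.8,0,-9.8,0,0,0],[7.3,0,-9.8,0,-1.5,0],[7.3,0,-9.8,0,-3.5,0],[7.3,0,-9.8,0,-3.5,0],[7.3,0,-9.8,0,-3.5,0],[7.3,0,-9.8,0,-3.5,0]], "grip": 0}}

```text
clock: 27.35
eef_pos: [557.9, -120.0, 159.0]
tool_rot: [3.14, 0.586, -2.417]
force: [1.5, 0.5, 0.5]
width: 42.5
```

Run:
```python
from h import *
s=st(); decktcp(s); w=snap('wrist','o.png'); Z=np.load('n.npz'); Cn=cam('wrist',dict(eef_pos=Z['p'],tool_rot=Z['o'])); Co=cam('wrist',s)
for f,C in(('n.png',Cn),('o.png',Co)):
    g=cv2.cvtColor(cv2.imread('pics/'+f),cv2.COLOR_BGR2GRAY); r=g[225:310,230:290]; m=(r<50).astype(np.uint8)
    k,l,st_,ce=cv2.connectedComponentsWithStats(m); i=1+np.argmax(st_[1:,4]); print(f,'blob x,y,w,h,area',st_[i],ce[i]+[230,225],'pred up',proj(C,dp(51,0,32)).round(1),'pred locked',proj(C,dp(51,0,14.5)).round(1), 'r px', (proj(C,[dp(51,13,32),dp(51,13,14.5)])-proj(C,[dp(51,-13,32),dp(51,-13,14.5)]))[:,0].round(1))
    # fresh tip: darkest profile down the channel
    print('tip pred up/locked',proj(C,[dp(-77,0,12),dp(-77,0,-5.5)]).round(1).tolist()); x=int(round(proj(C,dp(-77,0,0))[0][0]))
    print('column',g[90:240:4,x].tolist())
for n in('scene','side'): snap(n,'p_%s.png'%n)
```

```text
{'clock': 27.35, 'qpos': [1.197, 0.928, -1.196, 2.075, 0.934, 0.415, 1.815], 'eef_pos': [557.936, -120.006, 158.99], 'tool_rot': [3.14, 0.586, -2.417], 'force': [1.524, 0.505, 0.503], 'width': 42.524}
TCP u,y,h [-18.7   0.4 103.7] tool z vs -n deg 3.57
n.png blob x,y,w,h,area [ 37  72  23  13 258] [278.64341085 303.68604651] pred up [[257.  278.8]] pred locked [[257.  265.6]] r px [34. 32.]
tip pred up/locked [[257.4, 104.2], [257.3, 101.1]]
column [140, 140, 140, 133, 92, 87, 86, 89, 89, 89, 89, 84, 149, 160, 238, 240, 234, 182, 241, 210, 201, 237, 237, 208, 206, 231, 235, 220, 213, 234, 236, 235, 234, 137, 135, 133, 232, 234]
o.png blob x,y,w,h,area [ 35  72  25  13 290] [277.5137931  303.36551724] pred up [[254.5 277.6]] pred locked [[254.5 264.3]] r px [34.2 32.2]
tip pred up/locked [[254.9, 101.6], [254.8, 98.6]]
column [140, 140, 115, 88, 88, 88, 89, 89, 89, 85, 142, 238, 239, 238, 225, 206, 241, 231, 209, 200, 232, 237, 230, 208, 209, 235, 221, 236, 236, 236, 134, 134, 133, 234, 236, 179, 110, 110]
```

Run:
```python
from h import *
for f,x in(('n.png',258),('o.png',255)):
    g=cv2.cvtColor(cv2.imread('pics/'+f),cv2.COLOR_BGR2GRAY)
    print(f,'col from 220',g[220:312:2,x].tolist())
    for r in(262,270,278,286): print(r,g[r,225:290:2].tolist())
```

```text
n.png col from 220 [175, 136, 132, 134, 132, 133, 183, 233, 234, 234, 228, 176, 145, 89, 89, 95, 128, 131, 130, 130, 130, 70, 31, 45, 58, 69, 58, 64, 57, 65, 54, 63, 58, 60, 53, 60, 112, 139, 143, 140, 142, 144, 139, 100, 98, 102]
262 [191, 191, 192, 192, 192, 191, 190, 190, 180, 142, 144, 134, 124, 114, 92, 73, 71, 73, 73, 90, 116, 116, 126, 151, 156, 184, 189, 189, 188, 188, 188, 188, 189]
270 [197, 196, 197, 196, 196, 196, 196, 197, 184, 107, 45, 45, 44, 46, 63, 71, 71, 68, 66, 62, 54, 50, 44, 40, 114, 189, 198, 200, 202, 204, 204, 201, 199]
278 [142, 138, 134, 134, 135, 135, 134, 133, 121, 59, 52, 62, 65, 64, 63, 65, 63, 64, 64, 64, 63, 60, 62, 49, 78, 185, 202, 198, 204, 200, 202, 202, 210]
286 [145, 142, 142, 142, 141, 141, 143, 141, 140, 136, 97, 57, 60, 63, 62, 59, 58, 61, 61, 60, 59, 60, 69, 151, 219, 227, 230, 228, 218, 218, 217, 220, 218]
o.png col from 220 [177, 234, 236, 236, 230, 179, 128, 110, 110, 110, 109, 117, 93, 88, 65, 34, 44, 53, 66, 69, 64, 61, 64, 58, 63, 59, 59, 62, 67, 130, 140, 143, 147, 140, 139, 136, 138, 142, 142, 141, 142, 144, 123, 102, 97, 101]
262 [191, 191, 191, 190, 189, 188, 189, 165, 68, 52, 62, 61, 60, 60, 60, 61, 62, 60, 63, 61, 61, 54, 55, 141, 186, 189, 189, 188, 188, 188, 189, 188, 189]
270 [160, 160, 160, 159, 160, 159, 159, 149, 125, 66, 59, 62, 61, 58, 58, 59, 58, 62, 58, 58, 60, 55, 88, 126, 143, 163, 173, 179, 180, 180, 180, 167, 151]
278 [139, 136, 135, 137, 135, 134, 133, 134, 136, 137, 137, 135, 135, 136, 132, 130, 133, 123, 112, 160, 199, 216, 212, 205, 202, 205, 205, 213, 212, 216, 209, 213, 209]
286 [143, 143, 143, 143, 143, 142, 142, 143, 143, 142, 141, 141, 139, 138, 137, 140, 147, 185, 194, 204, 214, 219, 224, 226, 227, 230, 224, 215, 216, 216, 217, 214, 213]
```

Run:
```python
from h import *
st(); print(ctrl.finish_job())
```

```text
{'clock': 27.5, 'qpos': [1.197, 0.928, -1.195, 2.076, 0.934, 0.415, 1.815], 'eef_pos': [557.625, -120.215, 158.647], 'tool_rot': [3.14, 0.585, -2.417], 'force': [-0.725, -0.671, -0.758], 'width': 42.839}
the job is handed in; nothing more can be done
None
```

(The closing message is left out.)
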